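# Tip the spent sensor cells into the collecting bin

### The job

Slide the cover of the red collecting bin fully open, tip the tray of six spent sensor cells out into the bin, and stand the empty tray back flat on its green mat, roughly in the middle. Then slide the bin's cover fully shut again and let go. Leave the tin, jar, detector and tape where they are.

Things in the scene. Friction and masses are not known exactly. Their poses are not given: they have to be found in the camera images.
- tray: grey tipping tray, slippery plastic, 0.25 kg. Pan 150 long (x) x 124 wide (y), floor 4 thick; origin: centre of its underside. Side walls and back wall (+x) 38 high; no front (-x) wall: the floor ramps up over the last 30 to a pouring lip 9 high. Cells stay put while level, start to slide out when the front is tipped down 25 to 40 degrees; 65 empties it. Starts on the green mat
- tray_handle (a point): grip point in the tray's orange handle: a plate 12 thick, 50 wide (along the tray's y), rising from the back wall's top and leaning 20 degrees backwards (its upward direction is (0.342, 0, 0.940) in the tray's frame). At (89.4, 0, 69.5) in the tray's frame, 23 below the plate's top edge. Axes as the tray's
- tray_lip (a point): middle of the pouring lip, at (-75, 0, 11) in the tray's frame; axes as the tray's
- mat: green desk mat, 240 (x) x 200 (y) x 2 thick, fixed; origin: centre of its underside
- bin: red collecting bin fixed to the desk, 180 (x) x 200 (y) x 110 high, walls and floor 5 thick; thin cover rails along its two y sides run on 130 beyond its +x side, tops at 118; origin: centre of its underside; -x is the face with the yellow panel, turned to the robot. A white cover closes the top
- bin_mouth (a point): centre of the opening that the fully slid cover leaves, in the plane of the bin's rim, at (-13, 0, 110) in the bin's frame; the opening is then about 134 (x) x 190 (y). Axes as the bin's
- cover_grip (a point): point in the cover's black upright grip plate: 14 thick (bin's x), 70 wide (bin's y), 40 tall, on the 6 thick cover near its robot-side edge; the point is 22 above the cover's upper face (139 above the bin's underside), 18 below the plate's top, at x = -50 mm + cover travel in the bin's frame. Axes as the bin's; moves with the cover
- cover (a joint): slide of the bin's white cover, in m: 0 fully closed, up to 0.14 fully open, moving level along the bin's +x (away from the robot). About 1.5 N of friction; it stays where it is left
- cell0: a spent sensor cell: upright blue and white cylinder, 32 diameter x 28 high, about 30 g, smooth; origin: centre of its underside. It starts loose in the tray with the five others
- cell1: a spent sensor cell: upright blue and white cylinder, 32 diameter x 28 high, about 30 g, smooth; origin: centre of its underside. It starts loose in the tray with the five others
- cell2: a spent sensor cell: upright blue and white cylinder, 32 diameter x 28 high, about 30 g, smooth; origin: centre of its underside. It starts loose in the tray with the five others
- cell3: a spent sensor cell: upright blue and white cylinder, 32 diameter x 28 high, about 30 g, smooth; origin: centre of its underside. It starts loose in the tray with the five others
- cell4: a spent sensor cell: upright blue and white cylinder, 32 diameter x 28 high, about 30 g, smooth; origin: centre of its underside. It starts loose in the tray with the five others
- cell5: a spent sensor cell: upright blue and white cylinder, 32 diameter x 28 high, about 30 g, smooth; origin: centre of its underside. It starts loose in the tray with the five others
- tin: a green solvent tin, 75 x 50 x 120 high with a red cap on top to 134; origin: centre of its underside. A bystander
- jar: a small closed jar, 54 diameter x 85 high, yellow cap; origin: centre of its underside. A bystander
- detector: an orange hand-held gas detector lying flat, 120 x 66 x 36 high; origin: centre of its underside. A bystander
- tape: a roll of white tape lying flat, 84 outside diameter x 30 high; origin: centre of its underside. A bystander
There are look-alikes about, which are no part of the job. Of the things that look like the tray, the largest one is meant.

How it is judged (in metres and radians):
On the way, in this order (a step that is already met when the one before it is completed fails the run):
1. the cover is slid open (value of joint cover above 0.12 m), for 0.1 s.
2. the tray is tipped (more than 0.45 rad) with its lip over the bin (angle between tray's own z axis and vertical above 0.45 rad and horizontal distance between tray_lip and bin_mouth below 0.12 m and z of tray_lip in the frame of bin above 0.03 m).
3. all six cells lie in the bin (x of cell0 in the frame of bin between -0.09 and 0.09 m and y of cell0 in the frame of bin between -0.1 and 0.1 m and z of each of cell0, cell1, cell2, cell3, cell4, cell5 in the frame of bin below 0.09 m and x of cell1 in the frame of bin between -0.09 and 0.09 m and y of cell1 in the frame of bin between -0.1 and 0.1 m and x of cell2 in the frame of bin between -0.09 and 0.09 m and y of cell2 in the frame of bin between -0.1 and 0.1 m and x of cell3 in the frame of bin between -0.09 and 0.09 m and y of cell3 in the frame of bin between -0.1 and 0.1 m and x of cell4 in the frame of bin between -0.09 and 0.09 m and y of cell4 in the frame of bin between -0.1 and 0.1 m and x of cell5 in the frame of bin between -0.09 and 0.09 m and y of cell5 in the frame of bin between -0.1 and 0.1 m), for 0.2 s.
At the end, for the whole second after the job is handed in: All six cells lie in the bin, its cover is shut (within 12 mm), and the tray stands flat and at rest on the mat, its origin within 55 mm of the mat's centre (all of step 3 and value of joint cover below 0.012 m and horizontal distance between tray and mat below 0.055 m and angle between tray's own z axis and vertical below 0.06 rad and height (world z) of tray below 0.008 m and linear speed of tray below 0.02 m/s and velocity of joint cover below 0.02 m/s); the robot touches nothing.
It fails at once if a bystander (tin, jar, detector, tape) is shifted more than 30 mm or tipped more than 0.4 rad ((distance of tin from where it was at the start of the episode above 0.03 m or angle between tin's own z axis and vertical above 0.4 rad) or (distance of jar from where it was at the start of the episode above 0.03 m or angle between jar's own z axis and vertical above 0.4 rad) or (distance of detector from where it was at the start of the episode above 0.03 m or angle between detector's own z axis and vertical above 0.4 rad) or (distance of tape from where it was at the start of the episode above 0.03 m or angle between tape's own z axis and vertical above 0.4 rad)).
It also fails if it takes over 72 s, if anything falls off the work surface, if the arm or the gripper's body presses on something with over 40 N, if the wrist force passes 120 N, or if a joint passes its speed limit or range.

### The arm

A 7-joint arm with a two-finger parallel gripper is mounted at the origin on the work surface. World frame = base frame: x ahead of the robot, y to its left, z up, the work surface at z = 0. Lengths are in mm, angles in rad, forces in N, time in s.
With the tool pointing down it reaches from about 400 to 875 mm from the base axis. Payload 4.4 kg.
Tool frame: the origin (TCP) lies at the very end of the fingers, on their centre line; the grasp point (between the pads) lies 19 mm behind it; z points along the fingers, y is the direction in which the jaws open and shut (so a half turn about z gives the same grasp; the last joint's range is limited). The gripper opens to 85 mm and grips with 20 to 120 N. Pads are 22 mm wide; open, the fingers measure 114 mm over their backs; the gripper's body (76 mm by 85 mm) begins 54 mm behind the grasp point. The pads swing forward as they close: fully open they stand 13 mm farther back than shut.
Start: joints at [1.093, 0.628, 0.038, 1.517, -0.027, 0.996, -0.02], TCP at [260.197, -595.664, 231.313] pointing down, gripper open.
Joint ranges: [-3.06, 3.06], [-0.37, 2.12], [-1.25, 1.32], [0.18, 2.47], [-1.1, 4.24], [0.23, 1.98], [-2.94, 2.94]. Speed limits (rad/s): [2.57, 2.57, 3.14, 3.14, 3.14, 3.14, 3.14].

### API

Orientations are given as [roll, pitch, yaw] about the fixed x, y, z axes, in that order (R = Rz(yaw) Ry(pitch) Rx(roll)).
In Python, from cell import read_state, get_image, calibration, finish_job gives the robot as it stands. The module is installed in compiled form; this text tells all that it offers.
- The arm moves only by the tool apply_moves, never from a script. Its argument "increments" is a list of rows, each an object of numbers: "tx", "ty", "tz": the shift along the world's x, y, z in m; "rx", "ry", "rz": the turn, a rotation vector about the world's x, y, z in units of 5 degrees (1.0 is 5 degrees); "claw": the finger opening in m, from 0 to 0.0854. In form: [{"tx": .., "ty": .., "tz": .., "rx": .., "ry": .., "rz": .., "claw": ..}, ...]. A call has 1 to 12 rows; each row is the pose to reach, as a shift and turn from the pose commanded when the call began; what a row does not reach only later rows make up. A row lasts 1/10 s, in which the tool goes at most 50 mm and 8.59 degrees, less where a joint would pass 70% of its speed; a pose out of reach is approached as far as the arm can. A call with a gripper value outside its range is refused whole. The fingers move at their own pace and stop on an object; the grip force is fixed at half the most. Time passes only in rows, so rows that repeat a pose let the fingers close. It gives the time, the measured TCP pose, the force and the opening at its end, in the units of the state.
- read_state(): the state, without advancing time (a new reading comes with each control period).
- get_image(name): name is "side" or "top" or "wrist"; returns the picture (420x560x3 uint8, red, green, blue); there is no depth.
- calibration(name): a dict with "camera_matrix" (3x3 intrinsics, pixels), "origin" and "attitude" of the camera in the world. Camera axes: x right, y up, looking along -z (the intrinsics and any distortion apply to the point x, -y, -z); pixel columns grow to the right and rows downward; lengths in mm; the calibration is good to about 2 mm. A picture is of the moment at which its call begins: read the wrist's pose just before it. calibration takes no time and is no camera call; for the wrist camera it gives the pose at the moment of the call.
- finish_job(): hands the job in, once; it reports no verdict.
The state is a dict: "clock": time; "qpos": joint angles; "qd": joint speeds; "tau": joint torques, N m; "eef_pos": TCP position; "tool_rot": TCP orientation; "force": force on the tool from outside, world axes, zero at the start; "torque": the same for the moment, N m; "width": finger opening in mm.
Only numpy, scipy, OpenCV 4.12 (cv2) and the standard library are available. Lean on these libraries where they do the work, as an engineer would, in place of code of your own. Each camera call takes 0.05 s, during which the arm holds its last target. There are 200 camera calls.

## Working session

There is one attempt and no reset: what is moved stays moved. The work goes in short steps, Python scripts to look and compute and a tool call to move; the robot and the scene stay as the last step left them, time stands still between calls to the robot, and variables do not carry over. Pictures are saved under pics/ and viewed, about 8 in all and at most 12, crops included, and the job is handed in when it is done.

Besides the shell and the picture viewer there is one more tool, called after "Emit:" by a JSON object that holds its "fn" and its "kwargs", one argument or row to a line. apply_moves: Moves the arm, as the interface text tells. Its arguments: {"type":"object","properties":{"increments":{"type":"array"}},"required":["increments"]}

```bash
mkdir -p pics; python3 - <<'E'
from cell import *
import cv2
for n in ("top","side"):
    im=get_image(n); cv2.imwrite(f"pics/{n}0.png",im[:,:,::-1]); print(n,calibration(n))
print(read_state())
E
```

```text
top {'camera_matrix': array([[391.49231901,   0.        , 281.12131524],
       [  0.        , 391.49231901, 203.08630038],
       [  0.        ,   0.        ,   1.        ]]), 'origin': array([ 347.80359471,   79.27607114, 1167.35568237]), 'attitude': array([ 0.17619115,  0.02173418, -1.54679479])}
side {'camera_matrix': array([[428.21494406,   0.        , 280.18470221],
       [  0.        , 428.21494406, 206.8935439 ],
       [  0.        ,   0.        ,   1.        ]]), 'origin': array([328.94859048, 673.10654754, 783.56808111]), 'attitude': array([ 0.73366973,  0.00728784, -2.78516802])}
{'clock': 0.1, 'qpos': array([ 1.09320547,  0.62925614,  0.03847522,  1.51827911, -0.02702224,
        0.9963102 , -0.02001301]), 'qd': array([-2.09498211e-03, -3.69681960e-03,  3.83252211e-04, -1.71323291e-03,
        7.12315729e-05, -2.23409741e-03, -1.00323239e-03]), 'tau': array([ 2.21428905e-03, -5.64538693e+01,  1.22992281e+00, -1.93972653e+01,
        1.11422097e-02,  5.50464378e-03,  7.36784244e-06]), 'eef_pos': array([ 259.95228287, -595.13353249,  230.47642867]), 'tool_rot': array([-3.13985867e+00,  1.73049099e-05,  4.11740862e-01]), 'force': array([-0.37962035,  0.38852065,  0.63885478]), 'torque': array([ 0.02653199, -0.02186295,  0.0039161 ]), 'width': 85.25702769668472}
```

View pics/top0.png

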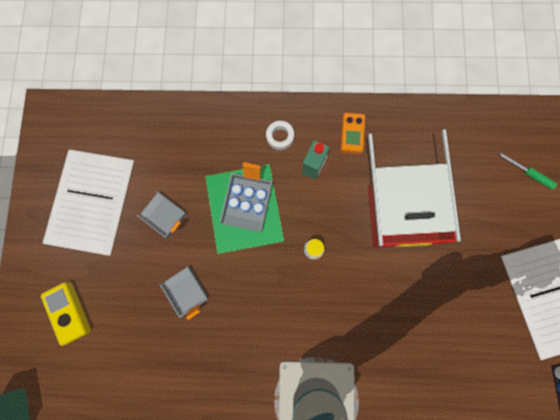

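View pics/side0.png

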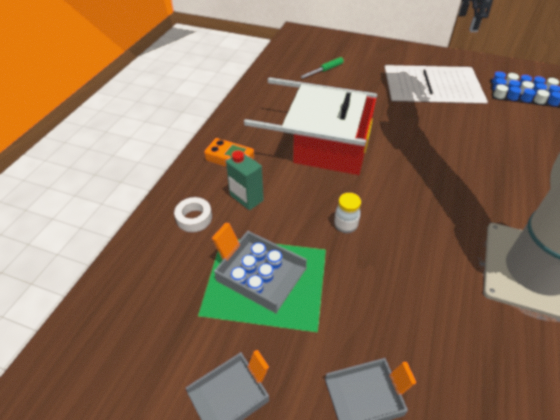

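The top view shows these tray look-alikes: (247,200) on the green mat with six cells, (162,214) empty and smaller, (184,292) empty and smaller. I choose (247,200). The bin is at (412,205), with its black grip at (420,215). The tin is at (316,158), the jar at (314,249), the detector at (353,133) and the tape at (280,135).

```bash
cat > h.py <<'E'
import numpy as np, cv2
from scipy.spatial.transform import Rotation as R
from cell import *
def cast(uv,z,c):
    K=c["camera_matrix"]; uv=np.atleast_2d(uv).astype(float)
    d=np.c_[(uv[:,0]-K[0,2])/K[0,0],-(uv[:,1]-K[1,2])/K[1,1],-np.ones(len(uv))]
    d=R.from_euler("xyz",c["attitude"]).apply(d); o=np.array(c["origin"])
    return o+d*((z-o[2])/d[:,2])[:,None]
def proj(p,c):
    q=R.from_euler("xyz",c["attitude"]).inv().apply(np.atleast_2d(p)-c["origin"]); K=c["camera_matrix"]
    return np.c_[K[0,2]-K[0,0]*q[:,0]/q[:,2], K[1,2]+K[1,1]*q[:,1]/q[:,2]]
def blobs(hsv,lo,hi,amin,roi=None):
    m=cv2.inRange(hsv,lo,hi)
    if roi: k=np.zeros_like(m);k[roi[1]:roi[3],roi[0]:roi[2]]=255;m&=k
    cs=cv2.findContours(m,cv2.RETR_EXTERNAL,cv2.CHAIN_APPROX_NONE)[0]
    return sorted([c for c in cs if cv2.contourArea(c)>=amin],key=cv2.contourArea,reverse=True)
def rect(ct,z,c):
    p=cast(ct[:,0,:],z,c)[:,:2].astype(np.float32); return cv2.minAreaRect(p)
E
python3 - <<'E'
from h import *
c=calibration("top"); im=cv2.imread("pics/top0.png"); hsv=cv2.cvtColor(im,cv2.COLOR_BGR2HSV)
def show(n,bl,z):
    for b in bl[:3]: print(n,np.round(b[:,0].mean(0)),[np.round(x,1) for x in rect(b,z,c)])
show("mat",blobs(hsv,(50,120,60),(75,255,255),300,(195,150,300,260)),2)
show("orange",blobs(hsv,(5,150,120),(20,255,255),10,(150,155,300,330)),80)
show("grip",blobs(hsv,(0,0,0),(180,255,60),30,(395,200,445,230)),157)
show("cover",blobs(hsv,(0,0,170),(180,60,255),500,(360,120,470,250)),117)
show("red",blobs(hsv,(0,150,80),(6,255,255),50,(360,120,470,260)),110)
show("yel",blobs(hsv,(22,120,120),(35,255,255),20),85)
g=blobs(hsv,(50,120,60),(75,255,255),300,(195,150,300,260))[0]
hull=cv2.approxPolyDP(cv2.convexHull(g),4,True); print(np.round(cast(hull[:,0],2,c)[:,:2]),hull[:,0])
a=cv2.resize(im[150:265,200:300],None,fx=4,fy=4,interpolation=cv2.INTER_CUBIC);b=cv2.resize(im[120:260,360:470],None,fx=3.286,fy=3.286,interpolation=cv2.INTER_CUBIC)[:460]
cv2.imwrite("pics/crop.png",np.hstack([a,b]));print(a.shape,b.shape)
E
```

```text
mat [241. 213.] [array([539. , 222.7]), array([240.7, 198.5]), np.float64(12.4)]
orange [251. 170.] [array([635.2, 197.6]), array([57.6, 46.2]), np.float64(79.5)]
orange [193. 313.] [array([235.3, 340.6]), array([21.6, 44.8]), np.float64(34.8)]
orange [176. 226.] [array([469.1, 402.6]), array([11. , 37.5]), np.float64(56.3)]
cover [413. 188.] [array([ 589. , -252.2]), array([310.2, 213.7]), np.float64(4.4)]
red [418. 239.] [array([ 444. , -264.4]), array([ 30.7, 194.4]), np.float64(4.5)]
red [373. 218.] [array([ 504.9, -141.2]), array([171.1,  20.7]), np.float64(8.0)]
yel [ 65. 313.] [array([227.2, 686. ]), array([156.4,  90.8]), np.float64(28.6)]
yel [315. 247.] [array([419.6,  12.2]), array([47.5, 48.1]), np.float64(27.5)]
yel [413. 245.] [array([ 431.3, -256.2]), array([ 6.3, 87.4]), np.float64(4.5)]
[[659. 236.]
 [601. 135.]
 [443. 104.]
 [403. 293.]
 [631. 342.]] [[241 169]
 [273 188]
 [282 240]
 [218 252]
 [206 177]]
(460, 400, 3) (460, 361, 3)
```

View pics/crop.png

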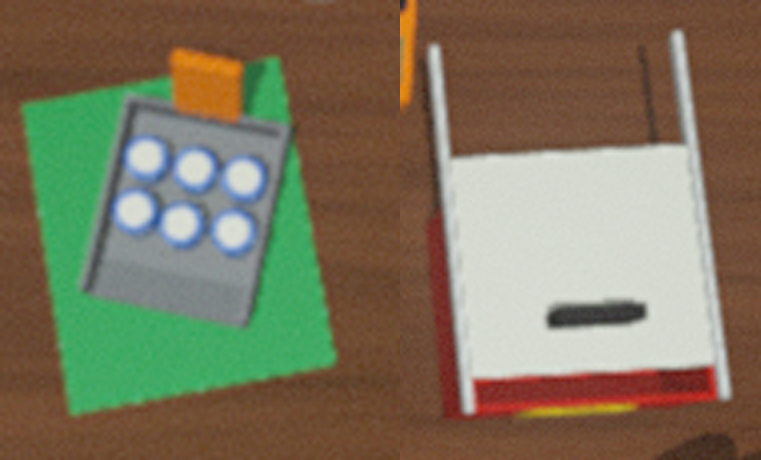

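```bash
python3 - <<'E'
from h import *
c=calibration("top"); s=calibration("side")
T=lambda L:np.array(L)/4+[200,150]-0.375
p=cast(T([(127,97),(290,125),(83,290),(245,325)]),40,c)[:,:2]; print("tray corners",p.round())
print([np.linalg.norm(p[i]-p[j]).round(1) for i,j in((0,1),(0,2),(1,3),(2,3))])
print("yaws",[np.degrees(np.arctan2(*(p[i]-p[j])[::-1])).round(1) for i,j in((0,2),(1,3))],np.degrees(np.arctan2(*(p[0]-p[1])[::-1])).round(1)-90, "mean",p.mean(0))
h=cast(T([(172,48),(243,62)]),93,c)[:,:2]; print("handle top",h,np.linalg.norm(h[0]-h[1]),h.mean(0))
g=cast([[(597-400)/3.286+360-.35,308/3.286+120-.35]],157,c); print("grip top",g)
# side view check of handle, bin grip
im=cv2.imread("pics/side0.png"); hsv=cv2.cvtColor(im,cv2.COLOR_BGR2HSV)
b=blobs(hsv,(5,150,120),(20,255,255),10,(205,215,250,270))[0]; r=cv2.approxPolyDP(b,3,True)[:,0]; print("side handle",r.tolist(), cast(r,93,s)[:,:2].round())
b=blobs(hsv,(0,0,0),(180,255,70),10,(335,88,360,125))
for x in b: print("side grip",x[:,0].min(0),x[:,0].max(0),cv2.approxPolyDP(x,2,True)[:,0].tolist())
y=np.radians(4.4); B=R.from_euler("z",y); bc=np.array([524.2,-257.2,0])
print("pred grip top corners side",proj(bc+B.apply([[-57,-35,157],[-57,35,157],[-43,35,157],[-43,-35,157]]),s).round(1).tolist())
print("top",proj(bc+B.apply([[-57,-35,157],[-57,35,157],[-43,35,157],[-43,-35,157]]),c).round(1).tolist())
a=cv2.resize(im[60:180,230:390],None,fx=2.5,fy=2.5,interpolation=cv2.INTER_CUBIC);d=cv2.resize(im[210:330,200:330],None,fx=2.5,fy=2.5,interpolation=cv2.INTER_CUBIC)
cv2.imwrite("pics/crop2.png",np.hstack([a,d]))
E
```

```text
tray corners [[633. 259.]
 [614. 137.]
 [488. 284.]
 [465. 165.]]
[np.float64(123.3), np.float64(147.3), np.float64(151.6), np.float64(121.0)]
yaws [np.float64(-9.9), np.float64(-10.8)] -8.900000000000006 mean [550.10569214 211.16809456]
handle top [[656.20295271 219.73331974]
 [646.81235338 168.77409543]] 51.81723552199174 [651.50765304 194.25370758]
grip top [[ 507.29826231 -253.72652279  157.        ]]
side handle [[226, 221], [211, 240], [222, 257], [227, 258], [238, 243], [230, 222]] [[644. 168.]
 [651. 225.]
 [612. 255.]
 [602. 254.]
 [597. 213.]
 [635. 168.]]
side grip [341  94] [348 118] [[348, 94], [342, 107], [342, 118]]
pred grip top corners side [[361.8, 93.5], [357.4, 108.9], [351.8, 108.0], [356.4, 92.6]]
top [[436.9, 228.1], [409.6, 229.5], [409.0, 224.1], [436.3, 222.7]]
```

View pics/crop2.png

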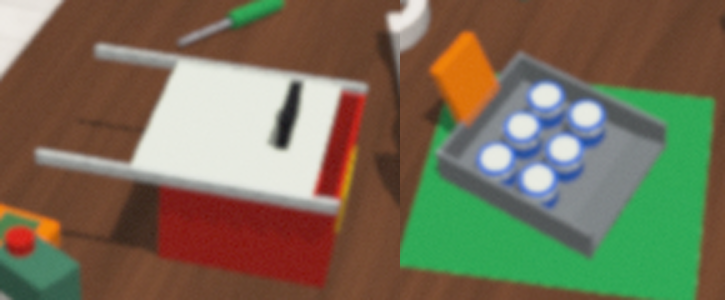

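The side crop shows the cover already partly open, with its grip about 33 mm from closed, and the tray on the mat with six cells. Estimates:

| Thing | Position (mm) | Yaw |
|---|---|---|
| Bin | (524, -257) | 4.4° |
| Cover grip | (505, -254) | – |
| Tray | (550, 211.5) | -10° |
| Mat | (539, 223) | – |

The rail length came out at 310 mm, the mat at 241x199 and the tray at about 149x122, all matching the given sizes. I'll go to the cover grip first.

Emit:
{"fn": "apply_moves", "kwargs": {
  "increments": [
    {"tx": 0.245, "ty": 0.341, "rz": 14.2},
    {"tx": 0.245, "ty": 0.341, "rz": 14.2},
    {"tx": 0.245, "ty": 0.341, "rz": 14.2},
    {"tx": 0.245, "ty": 0.341, "rz": 14.2},
    {"tx": 0.245, "ty": 0.341, "rz": 14.2},
    {"tx": 0.245, "ty": 0.341, "rz": 14.2},
    {"tx": 0.245, "ty": 0.341, "rz": 14.2},
    {"tx": 0.245, "ty": 0.341, "rz": 14.2},
    {"tx": 0.245, "ty": 0.341, "rz": 14.2},
    {"tx": 0.245, "ty": 0.341, "rz": 14.2},
    {"tx": 0.245, "ty": 0.341, "rz": 14.2},
    {"tx": 0.245, "ty": 0.341, "rz": 14.2}
  ]
}}

```text
$.increments[0]: bad value
```

```bash
python3 - <<'E'
from h import *
im=get_image("wrist"); cv2.imwrite("pics/w1.png",im[:,:,::-1]); s=read_state(); c=calibration("wrist"); print(s["clock"],s["eef_pos"],s["tool_rot"],s["qpos"].round(2),c)
B=R.from_euler("z",np.radians(4.4)); bc=np.array([524.2,-257.2,0])
print(proj(bc+B.apply([[-19,0,157]]),c))
E
```

```text
0.15 [ 260.00994049 -595.24150538  230.61752386] [-3.14017841e+00  7.78179046e-06  4.11790478e-01] [ 1.09  0.63  0.04  1.52 -0.03  1.   -0.02] {'camera_matrix': array([[370.32165843,   0.        , 277.64842032],
       [  0.        , 370.32165843, 214.79235237],
       [  0.        ,   0.        ,   1.        ]]), 'origin': array([ 333.37527024, -563.95154409,  374.18225177]), 'attitude': array([-3.16295674e-01,  4.51669676e-04, -1.15883390e+00])}
[[-375.78037415 -818.66673308]]
```

View pics/w1.png

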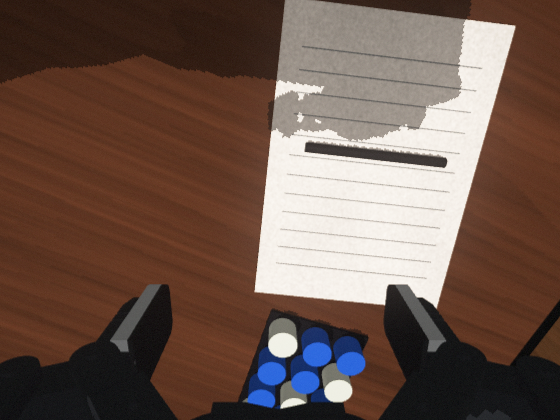

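The move was refused, so I'll give every key. The wrist view shows only the start area: notebook at (385,150) and loose cells at (310,365).

Emit:
{"fn": "apply_moves", "kwargs": {
  "increments": [
    {"tx": 0.245, "ty": 0.341, "tz": 0, "rx": 0, "ry": 0, "rz": 14.2, "claw": 0.085},
    {"tx": 0.245, "ty": 0.341, "tz": 0, "rx": 0, "ry": 0, "rz": 14.2, "claw": 0.085},
    {"tx": 0.245, "ty": 0.341, "tz": 0, "rx": 0, "ry": 0, "rz": 14.2, "claw": 0.085},
    {"tx": 0.245, "ty": 0.341, "tz": 0, "rx": 0, "ry": 0, "rz": 14.2, "claw": 0.085},
    {"tx": 0.245, "ty": 0.341, "tz": 0, "rx": 0, "ry": 0, "rz": 14.2, "claw": 0.085},
    {"tx": 0.245, "ty": 0.341, "tz": 0, "rx": 0, "ry": 0, "rz": 14.2, "claw": 0.085},
    {"tx": 0.245, "ty": 0.341, "tz": 0, "rx": 0, "ry": 0, "rz": 14.2, "claw": 0.085},
    {"tx": 0.245, "ty": 0.341, "tz": 0, "rx": 0, "ry": 0, "rz": 14.2, "claw": 0.085},
    {"tx": 0.245, "ty": 0.341, "tz": 0, "rx": 0, "ry": 0, "rz": 14.2, "claw": 0.085},
    {"tx": 0.245, "ty": 0.341, "tz": 0, "rx": 0, "ry": 0, "rz": 14.2, "claw": 0.085},
    {"tx": 0.245, "ty": 0.341, "tz": 0, "rx": 0, "ry": 0, "rz": 14.2, "claw": 0.085},
    {"tx": 0.245, "ty": 0.341, "tz": 0, "rx": 0, "ry": 0, "rz": 14.2, "claw": 0.085}
  ]
}}

```text
clock: 1.35
eef_pos: [503.8, -256.8, 231.0]
tool_rot: [-3.14, 0.001, 1.647]
force: [0.1, 0.1, 0.2]
width: 84.5
```

Emit:
{"fn": "apply_moves", "kwargs": {
  "increments": [
    {"tx": 0, "ty": 0, "tz": -0.05, "rx": 0, "ry": 0, "rz": 0, "claw": 0.085},
    {"tx": 0, "ty": 0, "tz": -0.09, "rx": 0, "ry": 0, "rz": 0, "claw": 0.085},
    {"tx": 0, "ty": 0, "tz": -0.105, "rx": 0, "ry": 0, "rz": 0, "claw": 0.085},
    {"tx": 0, "ty": 0, "tz": -0.105, "rx": 0, "ry": 0, "rz": 0, "claw": 0.085},
    {"tx": 0, "ty": 0, "tz": -0.105, "rx": 0, "ry": 0, "rz": 0, "claw": 0.0},
    {"tx": 0, "ty": 0, "tz": -0.105, "rx": 0, "ry": 0, "rz": 0, "claw": 0.0},
    {"tx": 0, "ty": 0, "tz": -0.105, "rx": 0, "ry": 0, "rz": 0, "claw": 0.0},
    {"tx": 0, "ty": 0, "tz": -0.105, "rx": 0, "ry": 0, "rz": 0, "claw": 0.0},
    {"tx": 0, "ty": 0, "tz": -0.105, "rx": 0, "ry": 0, "rz": 0, "claw": 0.0},
    {"tx": 0, "ty": 0, "tz": -0.105, "rx": 0, "ry": 0, "rz": 0, "claw": 0.0}
  ]
}}

```text
clock: 2.35
eef_pos: [505.4, -254.9, 127.1]
tool_rot: [3.141, 0.001, 1.651]
force: [-1.1, 0.4, 5.5]
width: 13.6
```

Emit:
{"fn": "apply_moves", "kwargs": {
  "increments": [
    {"tx": 0.02, "ty": 0.0015, "tz": 0, "rx": 0, "ry": 0, "rz": 0, "claw": 0},
    {"tx": 0.045, "ty": 0.0035, "tz": 0, "rx": 0, "ry": 0, "rz": 0, "claw": 0},
    {"tx": 0.07, "ty": 0.0055, "tz": 0, "rx": 0, "ry": 0, "rz": 0, "claw": 0},
    {"tx": 0.09, "ty": 0.007, "tz": 0, "rx": 0, "ry": 0, "rz": 0, "claw": 0},
    {"tx": 0.1, "ty": 0.008, "tz": 0, "rx": 0, "ry": 0, "rz": 0, "claw": 0},
    {"tx": 0.105, "ty": 0.008, "tz": 0, "rx": 0, "ry": 0, "rz": 0, "claw": 0},
    {"tx": 0.105, "ty": 0.008, "tz": 0, "rx": 0, "ry": 0, "rz": 0, "claw": 0},
    {"tx": 0.105, "ty": 0.008, "tz": 0, "rx": 0, "ry": 0, "rz": 0, "claw": 0}
  ]
}}

```text
clock: 3.15
eef_pos: [611.4, -246.7, 127.2]
tool_rot: [3.139, 0.001, 1.651]
force: [1.0, -0.1, 6.0]
width: 12.8
```

Emit:
{"fn": "apply_moves", "kwargs": {
  "increments": [
    {"tx": 0.002, "ty": 0, "tz": 0, "rx": 0, "ry": 0, "rz": 0, "claw": 0},
    {"tx": 0.004, "ty": 0, "tz": 0, "rx": 0, "ry": 0, "rz": 0, "claw": 0},
    {"tx": 0.004, "ty": 0, "tz": 0, "rx": 0, "ry": 0, "rz": 0, "claw": 0}
  ]
}}

```text
clock: 3.45
eef_pos: [614.1, -246.5, 127.2]
tool_rot: [3.141, -0.0, 1.651]
force: [0.2, 1.3, 7.6]
width: 13.2
```

Emit:
{"fn": "apply_moves", "kwargs": {
  "increments": [
    {"tx": 0, "ty": 0, "tz": 0, "rx": 0, "ry": 0, "rz": 0, "claw": 0.08},
    {"tx": 0, "ty": 0, "tz": 0, "rx": 0, "ry": 0, "rz": 0, "claw": 0.08},
    {"tx": 0, "ty": 0, "tz": 0, "rx": 0, "ry": 0, "rz": 0, "claw": 0.08},
    {"tx": 0, "ty": 0, "tz": 0.03, "rx": 0, "ry": 0, "rz": 0, "claw": 0.08},
    {"tx": 0, "ty": 0, "tz": 0.08, "rx": 0, "ry": 0, "rz": 0, "claw": 0.08},
    {"tx": 0, "ty": 0, "tz": 0.13, "rx": 0, "ry": 0, "rz": 0, "claw": 0.08},
    {"tx": 0, "ty": 0, "tz": 0.17, "rx": 0, "ry": 0, "rz": 0, "claw": 0.08},
    {"tx": 0, "ty": 0, "tz": 0.18, "rx": 0, "ry": 0, "rz": 0, "claw": 0.08}
  ]
}}

```text
clock: 4.25
eef_pos: [616.5, -247.2, 311.9]
tool_rot: [3.133, 0.004, 1.651]
force: [0.7, -0.2, 0.9]
width: 79.8
```

```bash
cat >> h.py <<'E'
B=R.from_euler("z",np.radians(4.4)); bc=np.array([524.2,-257.2,0])
a=np.radians(20); TT=R.from_matrix(np.c_[[0,-1,0],[-np.cos(a),0,np.sin(a)],[-np.sin(a),0,-np.cos(a)]])  # tool in tray (y along plate normal)
if abs(np.linalg.det(TT.as_matrix())-1)>1e-6: raise SystemExit
GP=np.array([89.4,0,69.5]); LIP=np.array([-75,0,11.])
def tcp(trayR,origin,flip=False,up=0):
    t=TT*R.from_euler("z",np.pi) if flip else TT
    Rt=trayR*t; z=Rt.apply([0,0,1]); return origin+trayR.apply(GP)+z*(19-up),Rt
def pour(th,lip,yaw=-10):
    Rr=R.from_euler("z",np.radians(yaw))*R.from_euler("y",-np.radians(th)); return Rr,np.array(lip)-Rr.apply(LIP)
def inc(p,Rt,s):  # increment from state pose
    d=(Rt*R.from_euler("xyz",s["tool_rot"]).inv()).as_rotvec(); return np.round((p-s["eef_pos"])/1000,4),np.round(np.degrees(d)/5,2)
E
python3 - <<'E'
from h import *
s=read_state();print(s["clock"],s["eef_pos"],s["tool_rot"],s["qpos"].round(2),s["width"])
for f in(0,1):
    print("grasp",f,*inc(*tcp(R.from_euler("z",np.radians(-10)),np.array([550,211.5,2]),f),s),tcp(R.from_euler("z",np.radians(-10)),np.array([550,211.5,2]),f)[0])
    for th in(0,22,68):
        for yw in(-10,):
            lw=bc+B.apply([-10,0,{0:190,22:145,68:130}[th]]); p,r=tcp(*pour(th,lw,yw),f); print(f,th,p.round(),*inc(p,r,s))
E
```

```text
4.25 [ 616.50911796 -247.18317902  311.8785584 ] [3.13326111 0.0035149  1.65070497] [ 0.51  0.59 -0.31  1.37  0.18  1.2   0.27] 79.79587646447756
grasp 0 [ 0.0151  0.4443 -0.2582] [ 5.66 -0.21 32.65] [631.64215543 197.10428523  53.64584021]
0 0 [ 670. -285.  231.] [ 0.0532 -0.0382 -0.0812] [ 5.66 -0.21 32.65]
0 22 [ 643. -281.  242.] [ 0.0269 -0.0336 -0.07  ] [-0.72  0.09 33.08]
0 68 [ 535. -262.  292.] [-0.0811 -0.0145 -0.0202] [-13.76   0.71  30.35]
grasp 1 [ 0.0151  0.4443 -0.2582] [ 0.23  4.1  -2.89] [631.64215543 197.10428523  53.64584021]
1 0 [ 670. -285.  231.] [ 0.0532 -0.0382 -0.0812] [ 0.23  4.1  -2.89]
1 22 [ 643. -281.  242.] [ 0.0269 -0.0336 -0.07  ] [ 0.03 -0.31 -2.91]
1 68 [ 535. -262.  292.] [-0.0811 -0.0145 -0.0202] [-0.41 -9.52 -2.73]
```

Emit:
{"fn": "apply_moves", "kwargs": {
  "increments": [
    {"tx": -0.081, "ty": -0.014, "tz": 0, "rx": -0.41, "ry": -9.52, "rz": -2.73, "claw": 0.085},
    {"tx": -0.081, "ty": -0.014, "tz": 0, "rx": -0.41, "ry": -9.52, "rz": -2.73, "claw": 0.085},
    {"tx": -0.081, "ty": -0.014, "tz": 0, "rx": -0.41, "ry": -9.52, "rz": -2.73, "claw": 0.085},
    {"tx": -0.081, "ty": -0.014, "tz": 0, "rx": -0.41, "ry": -9.52, "rz": -2.73, "claw": 0.085},
    {"tx": -0.081, "ty": -0.014, "tz": 0, "rx": -0.41, "ry": -9.52, "rz": -2.73, "claw": 0.085},
    {"tx": -0.081, "ty": -0.014, "tz": 0, "rx": -0.41, "ry": -9.52, "rz": -2.73, "claw": 0.085},
    {"tx": -0.081, "ty": -0.014, "tz": 0, "rx": -0.41, "ry": -9.52, "rz": -2.73, "claw": 0.085},
    {"tx": -0.081, "ty": -0.014, "tz": 0, "rx": -0.41, "ry": -9.52, "rz": -2.73, "claw": 0.085},
    {"tx": -0.081, "ty": -0.014, "tz": 0, "rx": -0.41, "ry": -9.52, "rz": -2.73, "claw": 0.085}
  ]
}}

```text
clock: 5.15
eef_pos: [531.6, -277.9, 352.7]
tool_rot: [2.394, -0.026, 1.429]
force: [1.4, -1.6, 1.7]
width: 84.8
```

```bash
python3 - <<'E'
from h import *
s=read_state();print(s["clock"],s["eef_pos"],s["tool_rot"],s["qpos"].round(2))
lw=bc+B.apply([-10,0,130]); p,r=tcp(*pour(68,lw),1); print(inc(p,r,s))
im=get_image("top"); cv2.imwrite("pics/top1.png",im[:,:,::-1])
Ry=R.from_euler("z",np.radians(-10))
for up in (100,0):
    print("grasp up",up,*inc(*tcp(Ry,np.array([550,211.5,2]),1,up),s))
E
```

```text
5.15 [ 531.55259573 -277.94421796  352.7229821 ] [ 2.3935239  -0.02570629  1.42867315] [ 1.04  0.24 -0.5   2.14 -1.1   0.23  1.46]
(array([ 0.0038,  0.0162, -0.0611]), array([-0.45, -0.97, -0.38]))
grasp up 100 [ 0.1338  0.4691 -0.2051] [ 1.72 12.46 -0.17]
grasp up 0 [ 0.1001  0.475  -0.2991] [ 1.72 12.46 -0.17]
```

View pics/top1.png

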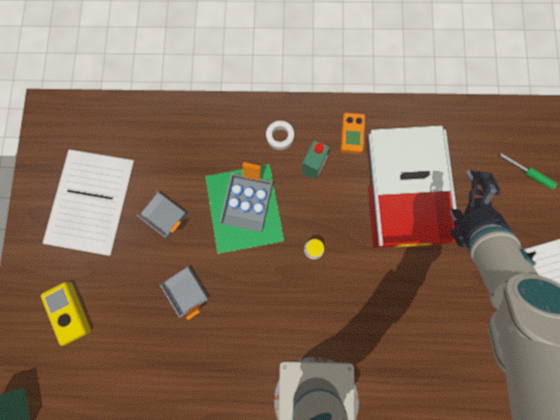

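The view confirms the cover fully open, with its grip at (415,175). The arm's test of the forward pour hit the limits of j5 and j6. I'll move high above the tray, collect joint readings and work out a pour direction the arm can reach.

Emit:
{"fn": "apply_moves", "kwargs": {
  "increments": [
    {"tx": 0.08, "ty": 0.1, "tz": 0, "rx": 0.4, "ry": 3, "rz": 0, "claw": 0.085},
    {"tx": 0.1, "ty": 0.15, "tz": 0, "rx": 0.8, "ry": 6, "rz": 0, "claw": 0.085},
    {"tx": 0.13, "ty": 0.2, "tz": 0, "rx": 1, "ry": 8, "rz": 0, "claw": 0.085},
    {"tx": 0.13, "ty": 0.25, "tz": 0, "rx": 1.2, "ry": 9.5, "rz": 0, "claw": 0.085},
    {"tx": 0.13, "ty": 0.3, "tz": 0, "rx": 1.4, "ry": 11, "rz": 0, "claw": 0.085},
    {"tx": 0.13, "ty": 0.35, "tz": 0, "rx": 1.6, "ry": 12.4, "rz": 0, "claw": 0.085},
    {"tx": 0.13, "ty": 0.4, "tz": 0, "rx": 1.7, "ry": 12.5, "rz": 0, "claw": 0.085},
    {"tx": 0.13, "ty": 0.45, "tz": 0, "rx": 1.7, "ry": 12.5, "rz": 0, "claw": 0.085},
    {"tx": 0.13, "ty": 0.469, "tz": 0, "rx": 1.7, "ry": 12.5, "rz": 0, "claw": 0.085},
    {"tx": 0.13, "ty": 0.469, "tz": 0, "rx": 1.7, "ry": 12.5, "rz": 0, "claw": 0.085},
    {"tx": 0.13, "ty": 0.469, "tz": 0, "rx": 1.7, "ry": 12.5, "rz": 0, "claw": 0.085},
    {"tx": 0.13, "ty": 0.469, "tz": 0, "rx": 1.7, "ry": 12.5, "rz": 0, "claw": 0.085}
  ]
}}

```text
clock: 6.4
eef_pos: [662.8, 189.7, 350.4]
tool_rot: [-2.787, 0.0, 1.405]
force: [1.1, 0.3, 0.1]
width: 84.9
```

```bash
cat > kin.py <<'E'
from h import *
import itertools
from scipy.optimize import least_squares
D=[([1.09320547,.62925614,.03847522,1.51827911,-.02702224,.9963102,-.02001301],[259.952,-595.134,230.476],[-3.13985867,0,.41174]),
([.51,.59,-.31,1.37,.18,1.2,.27],[616.509,-247.183,311.879],[3.13326,.0035,1.6507]),
([1.04,.24,-.5,2.14,-1.1,.23,1.46],[531.55,-277.94,352.72],[2.39352,-.0257,1.42867])]
E
python3 - <<'E'
from kin import *
s=read_state(); print(s["clock"],[s[k].tolist() for k in("qpos","eef_pos","tool_rot")])
D.append((s["qpos"],s["eef_pos"],s["tool_rot"]))
e=R.from_euler
best=[]
for sg in itertools.product((1,-1),repeat=7):
    for yo in (0,):
        def f(o):
            r=[]
            for q,p,t in D:
                q=np.array(q)*sg
                M=e("z",q[0]+o[0])*e("y",q[1])*e("z",q[2])*e("y",q[3])*e("z",q[4])*e("y",q[5])*e("z",q[6]+o[1])
                r.append((M*e("xyz",t).inv()).as_rotvec())
            return np.ravel(r)
        for o0 in ((0,0),(0,1.57),(0,-1.57),(0,3.14)):
            z=least_squares(f,o0); best.append((z.cost,sg,z.x.round(3)))
best.sort(key=lambda b:b[0])
for b in best[:5]: print(b)
Ry=R.from_euler("z",np.radians(-10))
for up in (100,0): print("grasp up",up,*inc(*tcp(Ry,np.array([550,211.5,2]),1,up),s))
E
```

```text
6.4 [[-0.2866552238598983, 0.8502426795879598, 0.11236032680609091, 0.7971615164058771, -0.21554757919128714, 1.8279710154411724, -0.38439805656627796], [662.8123326561516, 189.71198429389807, 350.38398159772606], [-2.786626126599016, 0.00010029635171737716, 1.404771282622042]]
(np.float64(1.967618846239521e-05), (-1, 1, -1, 1, -1, 1, -1), array([0.002, 1.575]))
(np.float64(1.9676188462395435e-05), (-1, -1, -1, -1, -1, -1, -1), array([-3.14 , -1.567]))
(np.float64(1.9676188462396052e-05), (-1, 1, -1, 1, -1, 1, -1), array([0.002, 1.575]))
(np.float64(1.9676188462396973e-05), (-1, -1, -1, -1, -1, -1, -1), array([3.143, 4.716]))
(np.float64(1.9676188462557656e-05), (-1, -1, -1, -1, -1, -1, -1), array([-3.14 , -1.567]))
grasp up 100 [ 0.0025  0.0015 -0.2028] [-0.01 -0.07 -0.1 ]
grasp up 0 [-0.0312  0.0074 -0.2967] [-0.01 -0.07 -0.1 ]
```

```bash
cat >> kin.py <<'E'
D.append(([-0.2866552,0.8502427,0.1123603,0.7971615,-0.2155476,1.827971,-0.3843981],[662.812,189.712,350.384],[-2.786626,.0001,1.404771]))
SG=np.array([-1,1,-1,1,-1,1,-1]); e=R.from_euler
def fk(q,L):
    q=np.array(q)*SG; d1,d3,a3,a4,d5,a6,d7=L
    A=e("z",q[0])*e("y",q[1]); p=np.array([0,0,d1])+A.apply([0,0,d3]); A=A*e("z",q[2]); p=p+A.apply([a3,0,0])
    A=A*e("y",q[3]); p=p+A.apply([a4,0,d5]); A=A*e("z",q[4])*e("y",q[5]); p=p+A.apply([a6,0,d7]); return p,A*e("z",q[6]+np.pi/2)
L=least_squares(lambda L:np.r_[np.ravel([fk(q,L)[0]-p for q,p,t in D]),0.003*(L-[300,350,0,0,350,0,250])],[300,350,0,0,350,0,250]).x
LO=np.array([-3.06,-.37,-1.25,.18,-1.1,.23,-2.94]);HI=np.array([3.06,2.12,1.32,2.47,4.24,1.98,2.94])
def ik(p,Rt,q0,reg=0.003):
    f=lambda q:np.r_[(fk(q,L)[0]-p)/200,(fk(q,L)[1]*Rt.inv()).as_rotvec(),reg*(q-q0)]
    z=least_squares(f,np.clip(q0,LO+.01,HI-.01),bounds=(LO,HI)); return z.x,np.linalg.norm(f(z.x)[:3])*200,np.degrees(np.linalg.norm(f(z.x)[3:6]))
E
python3 - <<'E'
from kin import *
print(L.round(1),[(fk(q,L)[0]-p).round(1).tolist() for q,p,t in D])
q0=np.array(D[3][0]); Rm=e("z",np.radians(-10))
def sh(n,z): print(n,z[0].round(2),"err %.1fmm %.1fdeg"%z[1:])
g=ik(*tcp(Rm,np.array([550,211.5,2]),1),q0); sh("grasp",g)
up=ik(*tcp(Rm,np.array([550,211.5,202]),1),g[0]); sh("lift",up)
for yaw in (-10,-40,-70,-100,-130,-160,-190,20,50,80,110,140,170):
    q=up[0]; out=[]
    for k in np.linspace(0,1,6): # carry with yaw turn
        o=np.array([550,211.5,202])*(1-k)+k*pour(0,bc+[0,0,250],yaw)[1]
        z=ik(*tcp(e("z",np.radians(-10+k*(yaw+10))),o,1),q); q=z[0]
    out.append("carry %.0fmm %.0fdeg"%z[1:])
    for th in (15,30,45,60,70):
        z=ik(*tcp(*pour(th,bc+B.apply([-10,0,200]),yaw),1),q); q=z[0]; out.append("%d: %.0f/%.0f"%(th,*z[1:]))
    print(yaw,out,q.round(2))
E
```

```text
[177.9 549.5  48.7 -78.  335.5  24.3 239.3] [[32.2, 1.4, 6.3], [2.2, 20.2, 10.5], [-0.1, 10.3, -6.9], [-7.3, 15.2, -9.9]]
grasp [-0.29  0.94  0.09  1.45 -0.24  1.09 -0.25] err 0.0mm 0.0deg
lift [-0.3   0.78  0.11  1.21 -0.21  1.48 -0.33] err 0.0mm 0.0deg
-10 ['carry 4mm 1deg', '15: 0/0', '30: 0/0', '45: 0/0', '60: 0/0', '70: 7/5'] [ 1.08  0.21 -0.55  2.13 -1.1   0.23  1.43]
-40 ['carry 5mm 1deg', '15: 0/0', '30: 0/0', '45: 0/0', '60: 0/0', '70: 0/0'] [ 0.48  0.16 -0.19  2.28  1.97  0.36 -2.24]
-70 ['carry 0mm 0deg', '15: 0/0', '30: 0/0', '45: 0/0', '60: 0/0', '70: 0/0'] [-0.65  0.54  1.32  2.05  0.19  0.26 -0.95]
-100 ['carry 0mm 0deg', '15: 0/0', '30: 0/0', '45: 0/0', '60: 0/0', '70: 0/0'] [-0.55  0.72  1.32  1.82  0.15  0.72 -1.29]
-130 ['carry 0mm 0deg', '15: 0/0', '30: 0/0', '45: 0/0', '60: 0/0', '70: 0/0'] [-0.37  0.85  1.3   1.56  0.06  1.21 -1.52]
-160 ['carry 0mm 0deg', '15: 0/0', '30: 0/0', '45: 0/0', '60: 0/0', '70: 0/0'] [-0.17  0.92  1.22  1.32 -0.    1.67 -1.81]
-190 ['carry 0mm 0deg', '15: 0/0', '30: 0/0', '45: 0/0', '60: 0/0', '70: 4/2'] [ 0.11  0.82  0.73  1.21 -0.    1.98 -2.46]
20 ['carry 0mm 0deg', '15: 0/0', '30: 0/0', '45: 0/0', '60: 0/0', '70: 0/0'] [ 1.29  0.35 -0.72  2.07 -1.08  0.55  1.89]
50 ['carry 0mm 0deg', '15: 0/0', '30: 0/0', '45: 0/0', '60: 0/0', '70: 0/0'] [ 1.19  0.49 -0.65  1.81 -0.72  0.97  1.91]
80 ['carry 0mm 0deg', '15: 0/0', '30: 0/0', '45: 0/0', '60: 0/0', '70: 0/0'] [ 1.05  0.63 -0.63  1.54 -0.48  1.38  2.04]
110 ['carry 0mm 0deg', '15: 0/0', '30: 0/0', '45: 0/0', '60: 0/0', '70: 0/0'] [ 0.86  0.73 -0.53  1.3  -0.29  1.78  2.29]
140 ['carry 0mm 0deg', '15: 0/0', '30: 0/0', '45: 0/0', '60: 0/0', '70: 7/2'] [ 0.77  0.79 -0.62  1.22 -0.    1.98  2.57]
170 ['carry 8mm 3deg', '15: 0/0', '30: 0/0', '45: 0/0', '60: 0/0', '70: 19/7'] [ 0.7   0.75 -0.66  1.31  0.34  1.98  2.94]
```

```bash
python3 - <<'E'
from h import *
c=calibration("wrist"); im=get_image("wrist"); im=im[:,:,::-1].copy(); cv2.imwrite("pics/w2.png",im)
hsv=cv2.cvtColor(im,cv2.COLOR_BGR2HSV)
for b in blobs(hsv,(5,150,100),(20,255,255),50)[:3]: print(cv2.contourArea(b),cv2.approxPolyDP(cv2.convexHull(b),4,True)[:,0].tolist(),cast(cv2.approxPolyDP(cv2.convexHull(b),4,True)[:,0],92,c)[:,:2].round().tolist())
Rm=R.from_euler("z",np.radians(-10)); o=np.array([550,211.5,2])
n=np.array([.94,0,-.342])*6; t=GP+23*np.array([.342,0,.94])
P=[t+n+[0,25,0],t+n-[0,25,0],t-n-[0,25,0],t-n+[0,25,0]]
print("pred top",proj(o+Rm.apply(P),c).round().tolist(), (o+Rm.apply(P)).round())
print("pred tray corners",proj(o+Rm.apply([[75,62,38],[75,-62,38],[-75,-62,38],[-75,62,38]]),c).round().tolist())
E
```

```text
122767.0 [[559, 169], [408, 243], [366, 252], [108, 281], [1, 253], [0, 0], [559, 0]] [[834.0, 176.0], [703.0, 109.0], [658.0, 99.0], [256.0, 56.0], [23.0, 106.0], [213.0, 465.0], [830.0, 314.0]]
15391.0 [[404, 378], [400, 385], [178, 418], [151, 380], [173, 324], [193, 315], [351, 309], [396, 361]] [[688.0, -65.0], [682.0, -75.0], [322.0, -194.0], [286.0, -124.0], [361.0, -13.0], [402.0, 4.0], [633.0, 26.0], [680.0, -41.0]]
7126.5 [[559, 364], [510, 366], [488, 361], [459, 340], [441, 311], [448, 300], [559, 282]] [[841.0, -27.0], [797.0, -34.0], [777.0, -30.0], [749.0, -6.0], [732.0, 29.0], [740.0, 42.0], [838.0, 66.0]]
pred top [[353.0, 146.0], [350.0, 192.0], [339.0, 192.0], [342.0, 146.0]] [[656. 218.  91.]
 [647. 169.  91.]
 [636. 171.  95.]
 [645. 220.  95.]]
pred tray corners [[339.0, 107.0], [333.0, 209.0], [227.0, 197.0], [224.0, 105.0]]
```

View pics/w2.png

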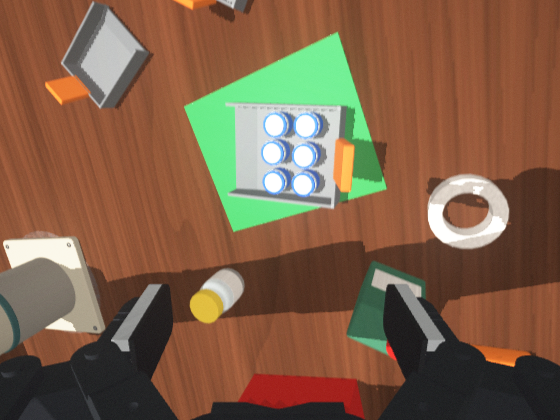

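The wrist view agrees with the measured tray pose to about 3 px: handle at (345,165), corners at (341,106), (335,207) and (230,192). I'll descend along the plate's slope and grip.

Emit:
{"fn": "apply_moves", "kwargs": {
  "increments": [
    {"tx": 0.001, "ty": 0, "tz": -0.05, "rx": 0, "ry": 0, "rz": -0.1, "claw": 0.085},
    {"tx": 0.002, "ty": 0.001, "tz": -0.1, "rx": 0, "ry": 0, "rz": -0.1, "claw": 0.085},
    {"tx": 0.002, "ty": 0.001, "tz": -0.15, "rx": 0, "ry": 0, "rz": -0.1, "claw": 0.085},
    {"tx": 0.002, "ty": 0.001, "tz": -0.19, "rx": 0, "ry": 0, "rz": -0.1, "claw": 0.085},
    {"tx": 0.002, "ty": 0.001, "tz": -0.203, "rx": 0, "ry": 0, "rz": -0.1, "claw": 0.085},
    {"tx": -0.008, "ty": 0.003, "tz": -0.23, "rx": 0, "ry": 0, "rz": -0.1, "claw": 0.085},
    {"tx": -0.017, "ty": 0.005, "tz": -0.255, "rx": 0, "ry": 0, "rz": -0.1, "claw": 0.085},
    {"tx": -0.024, "ty": 0.006, "tz": -0.275, "rx": 0, "ry": 0, "rz": -0.1, "claw": 0.085},
    {"tx": -0.03, "ty": 0.007, "tz": -0.292, "rx": 0, "ry": 0, "rz": -0.1, "claw": 0.085},
    {"tx": -0.031, "ty": 0.007, "tz": -0.295, "rx": 0, "ry": 0, "rz": -0.1, "claw": 0.085},
    {"tx": -0.031, "ty": 0.007, "tz": -0.295, "rx": 0, "ry": 0, "rz": -0.1, "claw": 0.085}
  ]
}}

```text
clock: 7.55
eef_pos: [631.8, 194.8, 60.3]
tool_rot: [-2.792, -0.004, 1.397]
force: [0.1, -0.5, 0.9]
width: 84.7
```

```bash
python3 - <<'E'
from h import *
s=read_state(); print(s["eef_pos"],s["tool_rot"],s["force"],s["qpos"].round(3)); Rm=R.from_euler("z",np.radians(-10))
print(inc(*tcp(Rm,np.array([550,211.5,2]),1,0),s))
E
```

```text
[631.83587565 194.8308534   60.3235671 ] [-2.79241907 -0.0035475   1.39738096] [ 0.07559771 -0.48089046  0.87567427] [-0.304  1.015  0.085  1.251 -0.231  1.209 -0.302]
(array([-0.0002,  0.0023, -0.0067]), array([-0.04,  0.01, -0.01]))
```

Emit:
{"fn": "apply_moves", "kwargs": {
  "increments": [
    {"tx": 0, "ty": 0.001, "tz": -0.003, "rx": 0, "ry": 0, "rz": 0, "claw": 0.05},
    {"tx": 0, "ty": 0.001, "tz": -0.003, "rx": 0, "ry": 0, "rz": 0, "claw": 0},
    {"tx": 0, "ty": 0.001, "tz": -0.003, "rx": 0, "ry": 0, "rz": 0, "claw": 0},
    {"tx": 0, "ty": 0.001, "tz": -0.003, "rx": 0, "ry": 0, "rz": 0, "claw": 0},
    {"tx": 0, "ty": 0.001, "tz": -0.003, "rx": 0, "ry": 0, "rz": 0, "claw": 0},
    {"tx": 0, "ty": 0.001, "tz": -0.003, "rx": 0, "ry": 0, "rz": 0, "claw": 0},
    {"tx": 0, "ty": 0.001, "tz": -0.003, "rx": 0, "ry": 0, "rz": 0, "claw": 0},
    {"tx": 0, "ty": 0.001, "tz": -0.003, "rx": 0, "ry": 0, "rz": 0, "claw": 0}
  ]
}}

```text
clock: 8.35
eef_pos: [631.7, 195.6, 56.7]
tool_rot: [-2.792, -0.004, 1.397]
force: [0.6, 0.3, -1.0]
width: 11.6
```

```bash
python3 - <<'E'
from kin import *
s=read_state(); print(s["eef_pos"],s["tool_rot"],s["force"],s["torque"],s["width"])
D.append((s["qpos"],s["eef_pos"],s["tool_rot"]))
Rt=R.from_euler("xyz",s["tool_rot"])
# tray pose held: assume flat at yaw from tool, origin from grasp
tf=TT*R.from_euler("z",np.pi); print("tray euler from tool",(Rt*tf.inv()).as_euler("xyz",degrees=True))
# tray rigid: keep actual measured tool->tray relation with tray flat yaw -10, o
Rm=e("z",np.radians(-10)); o=np.array([550,211.5,2]); np.savez("grasp.npz",p=s["eef_pos"],r=s["tool_rot"])
def held(trayR,org): return org+trayR.apply(Rm.inv().apply(s["eef_pos"]-o)), trayR*Rm.inv()*Rt
q=s["qpos"]
for nm,(Rr,og) in [("lift",(Rm,o+[0,0,220]))]+[("carry%d"%y,(e("z",np.radians(y)),o*(1-k)+k*pour(0,bc+B.apply([15,10,220]),50)[1]+[0,0,220*(1-k)])) for y,k in((5,.25),(20,.5),(35,.75),(50,1))]+[("p%d"%t,pour(t,bc+B.apply([15,10,z]),50)) for t,z in((10,200),(20,175),(30,165),(45,155),(60,145),(70,140))]:
    p,r=held(Rr,og); z=ik(p,r,q); q=z[0]; print(nm,p.round(),*inc(p,r,s),q.round(2),z[1:])
E
```

```text
[631.65483844 195.61711089  56.6615247 ] [-2.79234837 -0.00353053  1.39740662] [ 0.6027971   0.26846595 -0.95503966] [-0.17591769 -0.51575727 -0.03339949] 11.634738824077585
tray euler from tool [ 0.20228462  0.01022317 -9.93446222]
lift [632. 196. 277.] [0.   0.   0.22] [0. 0. 0.] [-0.29  0.77  0.1   1.17 -0.2   1.54 -0.34] (np.float64(0.0005032049502201983), np.float64(0.0002126122296786682))
carry5 [642. 117. 273.] [ 0.0105 -0.0784  0.2168] [0. 0. 3.] [-0.19  0.77  0.06  1.18 -0.06  1.55 -0.04] (np.float64(0.00020769790562876926), np.float64(0.00015258099399272312))
carry20 [647.  39. 270.] [ 0.0153 -0.1571  0.2135] [ 0. -0.  6.] [-0.1   0.75  0.02  1.22  0.08  1.51  0.25] (np.float64(0.0002326533411829084), np.float64(0.00015713822744516727))
carry35 [646. -42. 267.] [ 0.0148 -0.2377  0.2102] [0. 0. 9.] [ 0.    0.72 -0.03  1.29  0.21  1.43  0.53] (np.float64(0.0002671233347893467), np.float64(0.00017000419614260102))
carry50 [ 641. -126.  264.] [ 0.0095 -0.3215  0.207 ] [-0.  0. 12.] [ 0.12  0.69 -0.07  1.37  0.33  1.32  0.82] (np.float64(0.00028223988540657205), np.float64(0.000
[... 436 characters left out ...]
2252] [ 2.15 -5.9  11.71] [ 0.49  0.53 -0.3   1.61 -0.01  0.95  1.11] (np.float64(0.0003306972735805636), np.float64(0.000253896626523499))
p45 [ 592. -185.  298.] [-0.0401 -0.3806  0.2411] [ 3.22 -8.84 11.35] [ 0.77  0.51 -0.49  1.71 -0.24  0.84  1.38] (np.float64(0.0006400157219196553), np.float64(0.000504273601176469))
p60 [ 566. -215.  304.] [-0.0656 -0.411   0.2472] [  4.28 -11.77  10.84] [ 1.07  0.56 -0.72  1.81 -0.47  0.78  1.66] (np.float64(0.0007306965849151509), np.float64(0.0005618439857831443))
p70 [ 548. -237.  304.] [-0.0837 -0.4326  0.2469] [  4.99 -13.71  10.42] [ 1.25  0.63 -0.87  1.87 -0.59  0.76  1.82] (np.float64(0.0004233290280653857), np.float64(0.00032851625493934415))
```

Gripped at 11.6 mm on a 12 mm plate. Lifting gently.

Emit:
{"fn": "apply_moves", "kwargs": {
  "increments": [
    {"tx": 0, "ty": 0, "tz": 0.006, "rx": 0, "ry": 0, "rz": 0, "claw": 0},
    {"tx": 0, "ty": 0, "tz": 0.018, "rx": 0, "ry": 0, "rz": 0, "claw": 0},
    {"tx": 0, "ty": 0, "tz": 0.036, "rx": 0, "ry": 0, "rz": 0, "claw": 0},
    {"tx": 0, "ty": 0, "tz": 0.06, "rx": 0, "ry": 0, "rz": 0, "claw": 0},
    {"tx": 0, "ty": 0, "tz": 0.088, "rx": 0, "ry": 0, "rz": 0, "claw": 0},
    {"tx": 0, "ty": 0, "tz": 0.118, "rx": 0, "ry": 0, "rz": 0, "claw": 0},
    {"tx": 0, "ty": 0, "tz": 0.148, "rx": 0, "ry": 0, "rz": 0, "claw": 0},
    {"tx": 0, "ty": 0, "tz": 0.176, "rx": 0, "ry": 0, "rz": 0, "claw": 0},
    {"tx": 0, "ty": 0, "tz": 0.198, "rx": 0, "ry": 0, "rz": 0, "claw": 0},
    {"tx": 0, "ty": 0, "tz": 0.213, "rx": 0, "ry": 0, "rz": 0, "claw": 0},
    {"tx": 0, "ty": 0, "tz": 0.22, "rx": 0, "ry": 0, "rz": 0, "claw": 0},
    {"tx": 0, "ty": 0, "tz": 0.22, "rx": 0, "ry": 0, "rz": 0, "claw": 0}
  ]
}}

```text
clock: 9.55
eef_pos: [631.7, 195.7, 277.7]
tool_rot: [-2.793, -0.004, 1.397]
force: [-0.3, 0.5, -3.5]
width: 11.2
```

```bash
python3 - <<'E'
from h import *
s=read_state(); print(s["eef_pos"],s["tool_rot"],s["force"])
im=get_image("side"); cv2.imwrite("pics/side1.png",im[:,:,::-1])
E
```

```text
[631.68488808 195.69129144 277.72975067] [-2.79340213 -0.00418545  1.39748236] [-0.3243246   0.4681213  -3.47601693]
```

View pics/side1.png

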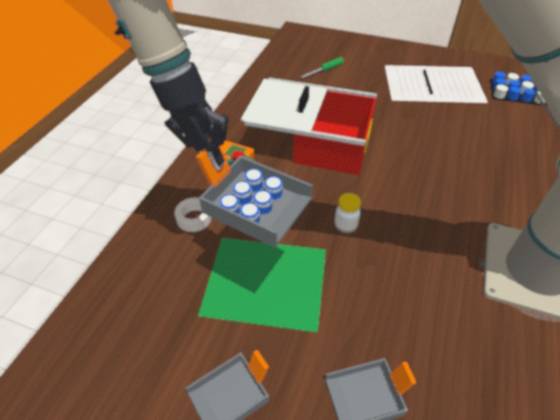

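Tray level with six cells at (250,195), and the mat empty below it. Now I'll carry it over to the bin.

Emit:
{"fn": "apply_moves", "kwargs": {
  "increments": [
    {"tx": 0.001, "ty": -0.003, "tz": 0, "rx": 0, "ry": 0, "rz": 0.1, "claw": 0},
    {"tx": 0.002, "ty": -0.009, "tz": 0, "rx": 0, "ry": 0, "rz": 0.3, "claw": 0},
    {"tx": 0.003, "ty": -0.019, "tz": 0, "rx": 0, "ry": 0, "rz": 0.7, "claw": 0},
    {"tx": 0.005, "ty": -0.032, "tz": -0.001, "rx": 0, "ry": 0, "rz": 1.2, "claw": 0},
    {"tx": 0.007, "ty": -0.047, "tz": -0.002, "rx": 0, "ry": 0, "rz": 1.75, "claw": 0},
    {"tx": 0.009, "ty": -0.063, "tz": -0.002, "rx": 0, "ry": 0, "rz": 2.35, "claw": 0},
    {"tx": 0.011, "ty": -0.08, "tz": -0.003, "rx": 0, "ry": 0, "rz": 3, "claw": 0},
    {"tx": 0.012, "ty": -0.097, "tz": -0.004, "rx": 0, "ry": 0, "rz": 3.65, "claw": 0},
    {"tx": 0.013, "ty": -0.114, "tz": -0.005, "rx": 0, "ry": 0, "rz": 4.3, "claw": 0},
    {"tx": 0.014, "ty": -0.131, "tz": -0.005, "rx": 0, "ry": 0, "rz": 4.95, "claw": 0},
    {"tx": 0.015, "ty": -0.147, "tz": -0.006, "rx": 0, "ry": 0, "rz": 5.55, "claw": 0},
    {"tx": 0.015, "ty": -0.163, "tz": -0.006, "rx": 0, "ry": 0, "rz": 6.15, "claw": 0}
  ]
}}

```text
clock: 10.8
eef_pos: [646.2, 31.7, 269.6]
tool_rot: [-2.79, -0.005, 1.936]
force: [0.6, -1.1, -4.7]
width: 11.3
```

Emit:
{"fn": "apply_moves", "kwargs": {
  "increments": [
    {"tx": 0, "ty": -0.016, "tz": 0, "rx": 0, "ry": 0, "rz": 0.6, "claw": 0},
    {"tx": 0, "ty": -0.032, "tz": -0.001, "rx": 0, "ry": 0, "rz": 1.2, "claw": 0},
    {"tx": 0, "ty": -0.048, "tz": -0.002, "rx": 0, "ry": 0, "rz": 1.8, "claw": 0},
    {"tx": 0, "ty": -0.064, "tz": -0.003, "rx": 0, "ry": 0, "rz": 2.4, "claw": 0},
    {"tx": -0.001, "ty": -0.08, "tz": -0.004, "rx": 0, "ry": 0, "rz": 3, "claw": 0},
    {"tx": -0.002, "ty": -0.096, "tz": -0.005, "rx": 0, "ry": 0, "rz": 3.6, "claw": 0},
    {"tx": -0.003, "ty": -0.112, "tz": -0.006, "rx": 0, "ry": 0, "rz": 4.2, "claw": 0},
    {"tx": -0.003, "ty": -0.127, "tz": -0.007, "rx": 0, "ry": 0, "rz": 4.75, "claw": 0},
    {"tx": -0.004, "ty": -0.14, "tz": -0.007, "rx": 0, "ry": 0, "rz": 5.2, "claw": 0},
    {"tx": -0.005, "ty": -0.15, "tz": -0.007, "rx": 0, "ry": 0, "rz": 5.55, "claw": 0},
    {"tx": -0.006, "ty": -0.156, "tz": -0.007, "rx": 0, "ry": 0, "rz": 5.8, "claw": 0},
    {"tx": -0.006, "ty": -0.158, "tz": -0.007, "rx": 0, "ry": 0, "rz": 5.85, "claw": 0}
  ]
}}

```text
clock: 12.0
eef_pos: [639.7, -126.0, 263.3]
tool_rot: [-2.791, -0.005, 2.444]
force: [0.5, -0.5, -3.7]
width: 11.0
```

```bash
cat >> h.py <<'E'
def held(trayR,org,o=np.array([550,211.5,2]),y=-10):
    g=np.load("grasp.npz"); Rm=R.from_euler("z",np.radians(y)); return org+trayR.apply(Rm.inv().apply(g["p"]-o)), trayR*Rm.inv()*R.from_euler("xyz",g["r"])
E
python3 - <<'E'
from h import *
s=read_state(); print(s["clock"],s["eef_pos"],s["tool_rot"],s["force"],s["qpos"].round(2))
for t,z in((0,220),(10,205),(20,185),(25,180),(30,170),(35,165),(40,160),(45,155),(50,152),(55,148),(60,145),(65,142),(70,140),(74,138)):
    print(t,*inc(*held(*pour(t,bc+B.apply([15,10,z]),50)),s))
E
```

```text
12.0 [ 639.74964761 -126.04104561  263.27343603] [-2.79124985 -0.00496616  2.44395062] [ 0.54290561 -0.51215292 -3.71807068] [ 0.02  0.73 -0.02  1.28  0.28  1.38  0.79]
0 [0.0014 0.0002 0.0004] [-0.   -0.02  0.01]
10 [-0.005  -0.0075  0.0122] [ 1.53 -1.31  0.01]
20 [-0.0143 -0.0186  0.0169] [ 3.06 -2.59  0.  ]
25 [-0.02   -0.0253  0.0231] [ 3.83 -3.24  0.  ]
30 [-0.0262 -0.0328  0.0236] [ 4.59 -3.88  0.  ]
35 [-0.0331 -0.0409  0.0282] [ 5.36 -4.52  0.  ]
40 [-0.0404 -0.0497  0.0318] [ 6.13 -5.16  0.  ]
45 [-0.0482 -0.0589  0.0344] [ 6.89 -5.81  0.  ]
50 [-0.0564 -0.0687  0.038 ] [ 7.66 -6.45 -0.  ]
55 [-0.0649 -0.0789  0.0393] [ 8.42 -7.09 -0.  ]
60 [-0.0737 -0.0894  0.0405] [ 9.19 -7.74 -0.  ]
65 [-0.0827 -0.1001  0.0405] [ 9.96 -8.38 -0.  ]
70 [-0.0918 -0.111   0.0403] [10.72 -9.02 -0.  ]
74 [-0.0992 -0.1197  0.0388] [11.33 -9.54 -0.  ]
```

Emit:
{"fn": "apply_moves", "kwargs": {
  "increments": [
    {"tx": -0.002, "ty": -0.003, "tz": 0.006, "rx": 0.77, "ry": -0.65, "rz": 0, "claw": 0},
    {"tx": -0.005, "ty": -0.0075, "tz": 0.012, "rx": 1.53, "ry": -1.3, "rz": 0, "claw": 0},
    {"tx": -0.0095, "ty": -0.013, "tz": 0.015, "rx": 2.3, "ry": -1.95, "rz": 0, "claw": 0},
    {"tx": -0.014, "ty": -0.0186, "tz": 0.017, "rx": 3.06, "ry": -2.59, "rz": 0, "claw": 0},
    {"tx": -0.02, "ty": -0.0253, "tz": 0.023, "rx": 3.83, "ry": -3.24, "rz": 0, "claw": 0},
    {"tx": -0.023, "ty": -0.029, "tz": 0.0235, "rx": 4.2, "ry": -3.56, "rz": 0, "claw": 0},
    {"tx": -0.026, "ty": -0.033, "tz": 0.024, "rx": 4.59, "ry": -3.88, "rz": 0, "claw": 0},
    {"tx": -0.03, "ty": -0.037, "tz": 0.026, "rx": 4.98, "ry": -4.2, "rz": 0, "claw": 0},
    {"tx": -0.033, "ty": -0.041, "tz": 0.028, "rx": 5.36, "ry": -4.52, "rz": 0, "claw": 0},
    {"tx": -0.037, "ty": -0.045, "tz": 0.03, "rx": 5.75, "ry": -4.84, "rz": 0, "claw": 0},
    {"tx": -0.04, "ty": -0.05, "tz": 0.032, "rx": 6.13, "ry": -5.16, "rz": 0, "claw": 0},
    {"tx": -0.044, "ty": -0.054, "tz": 0.033, "rx": 6.5, "ry": -5.5, "rz": 0, "claw": 0}
  ]
}}

```text
clock: 13.2
eef_pos: [596.2, -179.5, 297.0]
tool_rot: [2.747, 0.001, 2.447]
force: [-0.2, 1.2, -2.3]
width: 11.4
```

```bash
python3 - <<'E'
from h import *
s=read_state(); print(s["clock"],s["eef_pos"],s["tool_rot"],s["force"],s["qpos"].round(2))
for t,z in((50,152),(55,148),(60,145),(65,142),(70,140),(76,138)):
    print(t,*inc(*held(*pour(t,bc+B.apply([15,10,z]),50)),s))
cv2.imwrite("pics/side2.png",get_image("side")[:,:,::-1])
E
```

```text
13.2 [ 596.15197954 -179.4945153   297.02655009] [2.74735334e+00 1.04231841e-03 2.44670640e+00] [-0.21996248  1.19072245 -2.31371325] [ 0.68  0.51 -0.35  1.66 -0.27  0.9   1.42]
50 [-0.0128 -0.0153  0.0042] [ 1.16 -0.93  0.  ]
55 [-0.0213 -0.0254  0.0056] [ 1.92 -1.57  0.  ]
60 [-0.0301 -0.0359  0.0068] [ 2.69 -2.21  0.  ]
65 [-0.0391 -0.0466  0.0068] [ 3.45 -2.85  0.01]
70 [-0.0482 -0.0575  0.0065] [ 4.22 -3.5   0.01]
76 [-0.0593 -0.0707  0.005 ] [ 5.14 -4.27  0.01]
```

View pics/side2.png

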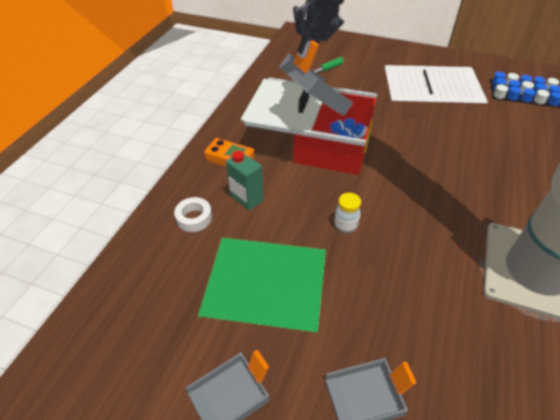

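Cells are lying in the bin at (348,128). I'll tip further to empty the tray fully.

Emit:
{"fn": "apply_moves", "kwargs": {
  "increments": [
    {"tx": -0.01, "ty": -0.012, "tz": 0.003, "rx": 0.9, "ry": -0.75, "rz": 0, "claw": 0},
    {"tx": -0.02, "ty": -0.024, "tz": 0.005, "rx": 1.8, "ry": -1.5, "rz": 0, "claw": 0},
    {"tx": -0.03, "ty": -0.036, "tz": 0.007, "rx": 2.7, "ry": -2.2, "rz": 0, "claw": 0},
    {"tx": -0.039, "ty": -0.047, "tz": 0.007, "rx": 3.45, "ry": -2.85, "rz": 0, "claw": 0},
    {"tx": -0.048, "ty": -0.0575, "tz": 0.0065, "rx": 4.2, "ry": -3.5, "rz": 0, "claw": 0},
    {"tx": -0.048, "ty": -0.0575, "tz": 0.0065, "rx": 4.2, "ry": -3.5, "rz": 0, "claw": 0},
    {"tx": -0.048, "ty": -0.0575, "tz": 0.0065, "rx": 4.2, "ry": -3.5, "rz": 0, "claw": 0},
    {"tx": -0.048, "ty": -0.0575, "tz": 0.0065, "rx": 4.2, "ry": -3.5, "rz": 0, "claw": 0},
    {"tx": -0.048, "ty": -0.0575, "tz": 0.0065, "rx": 4.2, "ry": -3.5, "rz": 0, "claw": 0},
    {"tx": -0.048, "ty": -0.0575, "tz": 0.0065, "rx": 4.2, "ry": -3.5, "rz": 0, "claw": 0}
  ]
}}

```text
clock: 14.25
eef_pos: [549.1, -235.4, 303.9]
tool_rot: [2.272, 0.002, 2.448]
force: [0.6, 0.5, -1.6]
width: 11.4
```

```bash
python3 - <<'E'
from h import *
s=read_state(); print(s["clock"],s["eef_pos"],s["tool_rot"],s["force"],s["width"],s["qpos"].round(2))
for t,z in((60,150),(45,165),(30,190),(15,205),(0,220)):
    print(t,*inc(*held(*pour(t,bc+B.apply([15,10,z]),50)),s))
E
```

```text
14.25 [ 549.12372729 -235.41546481  303.90282502] [2.27189441e+00 1.67882278e-03 2.44815535e+00] [ 0.6299139   0.47884404 -1.60675031] 11.387377189277222 [ 1.2   0.66 -0.62  1.76 -0.65  0.93  1.99]
60 [0.0169 0.02   0.0049] [-1.49  1.28 -0.01]
45 [0.0424 0.0504 0.0038] [-3.79  3.21 -0.02]
30 [0.0644 0.0766 0.003 ] [-6.09  5.13 -0.02]
15 [ 0.0813  0.0968 -0.0158] [-8.39  7.06 -0.02]
0 [ 0.0921  0.1096 -0.0402] [-10.69   8.99  -0.02]
```

Emit:
{"fn": "apply_moves", "kwargs": {
  "increments": [
    {"tx": 0.006, "ty": 0.007, "tz": 0.01, "rx": -0.5, "ry": 0.43, "rz": 0, "claw": 0},
    {"tx": 0.017, "ty": 0.02, "tz": 0.02, "rx": -1.5, "ry": 1.28, "rz": 0, "claw": 0},
    {"tx": 0.03, "ty": 0.035, "tz": 0.025, "rx": -2.65, "ry": 2.25, "rz": 0, "claw": 0},
    {"tx": 0.042, "ty": 0.05, "tz": 0.03, "rx": -3.8, "ry": 3.2, "rz": 0, "claw": 0},
    {"tx": 0.053, "ty": 0.064, "tz": 0.03, "rx": -4.95, "ry": 4.17, "rz": 0, "claw": 0},
    {"tx": 0.064, "ty": 0.077, "tz": 0.03, "rx": -6.1, "ry": 5.13, "rz": 0, "claw": 0},
    {"tx": 0.073, "ty": 0.087, "tz": 0.02, "rx": -7.25, "ry": 6.1, "rz": 0, "claw": 0},
    {"tx": 0.081, "ty": 0.097, "tz": 0.01, "rx": -8.4, "ry": 7.06, "rz": 0, "claw": 0},
    {"tx": 0.087, "ty": 0.104, "tz": -0.01, "rx": -9.5, "ry": 8, "rz": 0, "claw": 0},
    {"tx": 0.092, "ty": 0.11, "tz": -0.03, "rx": -10.7, "ry": 9, "rz": 0, "claw": 0},
    {"tx": 0.092, "ty": 0.11, "tz": -0.03, "rx": -10.7, "ry": 9, "rz": 0, "claw": 0}
  ]
}}

```text
clock: 15.35
eef_pos: [641.2, -115.7, 265.6]
tool_rot: [-2.79, -0.015, 2.456]
force: [-0.6, 1.9, -3.2]
width: 11.3
```

```bash
python3 - <<'E'
from h import *
s=read_state(); print(s["clock"],s["eef_pos"],s["tool_rot"],s["width"],s["qpos"].round(2))
Rm=R.from_euler("z",np.radians(-10))
print(inc(*held(Rm,np.array([541,221,150])),s)); print(inc(*held(Rm,np.array([541,221,2])),s))
im=get_image("top"); cv2.imwrite("pics/top2.png",im[:,:,::-1])
c=cv2.resize(im[120:260,350:490,::-1],None,fx=4,fy=4,interpolation=cv2.INTER_CUBIC); cv2.imwrite("pics/bin.png",c)
E
```

```text
15.35 [ 641.23934103 -115.6546088   265.58082898] [-2.79032408 -0.01521746  2.45640238] 11.277087113850207 [ 0.04  0.73 -0.09  1.27  0.31  1.4   0.76]
(array([-0.0186,  0.3208, -0.0609]), array([ -0.12,  -0.07, -12.14]))
(array([-0.0186,  0.3208, -0.2089]), array([ -0.12,  -0.07, -12.14]))
```

View pics/bin.png

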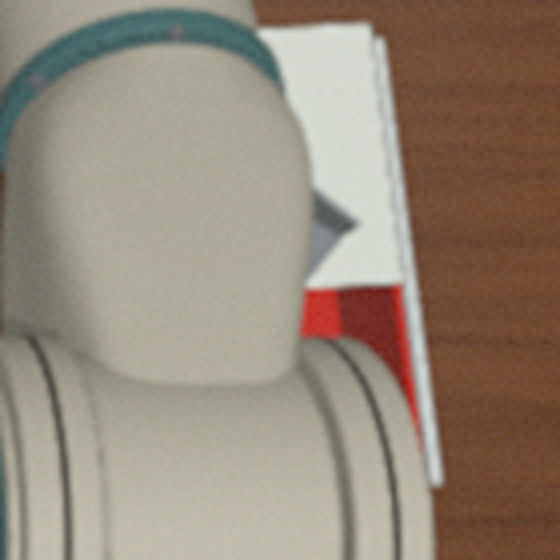

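The arm hides the bin in this view. I'll carry the tray back to the mat.

Emit:
{"fn": "apply_moves", "kwargs": {
  "increments": [
    {"tx": 0.001, "ty": 0.01, "tz": 0, "rx": 0, "ry": 0, "rz": -0.4, "claw": 0},
    {"tx": 0.003, "ty": 0.035, "tz": 0, "rx": 0, "ry": 0, "rz": -1.3, "claw": 0},
    {"tx": 0.005, "ty": 0.065, "tz": 0, "rx": 0, "ry": 0, "rz": -2.5, "claw": 0},
    {"tx": 0.005, "ty": 0.1, "tz": 0, "rx": 0, "ry": 0, "rz": -3.8, "claw": 0},
    {"tx": 0.003, "ty": 0.135, "tz": 0, "rx": 0, "ry": 0, "rz": -5.1, "claw": 0},
    {"tx": 0.001, "ty": 0.17, "tz": 0, "rx": 0, "ry": 0, "rz": -6.5, "claw": 0},
    {"tx": -0.002, "ty": 0.205, "tz": 0, "rx": 0, "ry": 0, "rz": -7.8, "claw": 0},
    {"tx": -0.006, "ty": 0.24, "tz": 0, "rx": -0.1, "ry": 0, "rz": -9.1, "claw": 0},
    {"tx": -0.01, "ty": 0.275, "tz": 0, "rx": -0.1, "ry": 0, "rz": -10.4, "claw": 0},
    {"tx": -0.015, "ty": 0.303, "tz": 0, "rx": -0.1, "ry": 0, "rz": -11.5, "claw": 0},
    {"tx": -0.0186, "ty": 0.319, "tz": -0.02, "rx": -0.1, "ry": 0, "rz": -12.1, "claw": 0},
    {"tx": -0.0186, "ty": 0.321, "tz": -0.05, "rx": -0.1, "ry": 0, "rz": -12.1, "claw": 0}
  ]
}}

```text
clock: 16.6
eef_pos: [622.8, 197.1, 226.6]
tool_rot: [-2.795, -0.001, 1.388]
force: [0.7, -0.3, -3.2]
width: 11.3
```

Emit:
{"fn": "apply_moves", "kwargs": {
  "increments": [
    {"tx": 0, "ty": 0, "tz": -0.03, "rx": 0, "ry": 0, "rz": 0, "claw": 0},
    {"tx": 0, "ty": 0, "tz": -0.06, "rx": 0, "ry": 0, "rz": 0, "claw": 0},
    {"tx": 0, "ty": 0, "tz": -0.09, "rx": 0, "ry": 0, "rz": 0, "claw": 0},
    {"tx": 0, "ty": 0, "tz": -0.115, "rx": 0, "ry": 0, "rz": 0, "claw": 0},
    {"tx": 0, "ty": 0, "tz": -0.135, "rx": 0, "ry": 0, "rz": 0, "claw": 0},
    {"tx": 0, "ty": 0, "tz": -0.145, "rx": 0, "ry": 0, "rz": 0, "claw": 0},
    {"tx": 0, "ty": 0, "tz": -0.145, "rx": 0, "ry": 0, "rz": 0, "claw": 0}
  ]
}}

```text
clock: 17.3
eef_pos: [621.6, 193.6, 78.0]
tool_rot: [-2.788, 0.005, 1.387]
force: [1.4, -0.3, -1.3]
width: 11.3
```

```bash
python3 - <<'E'
from h import *
s=read_state(); print(s["clock"],s["eef_pos"],s["tool_rot"],s["force"],s["width"])
Rm=R.from_euler("z",np.radians(-10))
print(inc(*held(Rm,np.array([541,221,2])),s))
E
```

```text
17.3 [621.59114424 193.572189    77.98661096] [-2.78840209  0.00528649  1.38694448] [ 1.35047923 -0.31172022 -1.30494783] 11.305612229649135
(array([ 0.0011,  0.0115, -0.0213]), array([ 0.09, -0.06,  0.12]))
```

Emit:
{"fn": "apply_moves", "kwargs": {
  "increments": [
    {"tx": 0.001, "ty": 0.005, "tz": -0.008, "rx": 0.05, "ry": -0.05, "rz": 0.1, "claw": 0},
    {"tx": 0.001, "ty": 0.01, "tz": -0.014, "rx": 0.1, "ry": -0.05, "rz": 0.1, "claw": 0},
    {"tx": 0.001, "ty": 0.01, "tz": -0.018, "rx": 0.1, "ry": -0.05, "rz": 0.1, "claw": 0},
    {"tx": 0.001, "ty": 0.01, "tz": -0.02, "rx": 0.1, "ry": -0.05, "rz": 0.1, "claw": 0},
    {"tx": 0.001, "ty": 0.01, "tz": -0.02, "rx": 0.1, "ry": -0.05, "rz": 0.1, "claw": 0}
  ]
}}

```text
clock: 17.8
eef_pos: [622.7, 204.0, 58.0]
tool_rot: [-2.792, -0.004, 1.397]
force: [0.3, 0.0, -2.0]
width: 10.9
```

Emit:
{"fn": "apply_moves", "kwargs": {
  "increments": [
    {"tx": 0, "ty": 0, "tz": -0.001, "rx": 0, "ry": 0, "rz": 0, "claw": 0},
    {"tx": 0, "ty": 0, "tz": -0.0015, "rx": 0, "ry": 0, "rz": 0, "claw": 0},
    {"tx": 0, "ty": 0, "tz": -0.0015, "rx": 0, "ry": 0, "rz": 0, "claw": 0}
  ]
}}

```text
clock: 18.1
eef_pos: [623.0, 204.1, 56.9]
tool_rot: [-2.792, -0.004, 1.396]
force: [0.5, -0.5, -1.4]
width: 11.2
```

Emit:
{"fn": "apply_moves", "kwargs": {
  "increments": [
    {"tx": 0, "ty": 0, "tz": -0.001, "rx": 0, "ry": 0, "rz": 0, "claw": 0},
    {"tx": 0, "ty": 0, "tz": -0.001, "rx": 0, "ry": 0, "rz": 0, "claw": 0},
    {"tx": 0, "ty": 0, "tz": -0.001, "rx": 0, "ry": 0, "rz": 0, "claw": 0.025},
    {"tx": 0, "ty": 0, "tz": -0.001, "rx": 0, "ry": 0, "rz": 0, "claw": 0.06},
    {"tx": 0, "ty": 0, "tz": -0.001, "rx": 0, "ry": 0, "rz": 0, "claw": 0.06},
    {"tx": 0, "ty": 0, "tz": -0.001, "rx": 0, "ry": 0, "rz": 0, "claw": 0.06},
    {"tx": 0, "ty": 0, "tz": -0.001, "rx": 0, "ry": 0, "rz": 0, "claw": 0.06}
  ]
}}

```text
clock: 18.8
eef_pos: [622.8, 204.2, 55.6]
tool_rot: [-2.792, -0.004, 1.396]
force: [0.1, 0.2, -0.7]
width: 60.0
```

Emit:
{"fn": "apply_moves", "kwargs": {
  "increments": [
    {"tx": 0.007, "ty": -0.001, "tz": 0.019, "rx": 0, "ry": 0, "rz": 0, "claw": 0.06},
    {"tx": 0.017, "ty": -0.003, "tz": 0.047, "rx": 0, "ry": 0, "rz": 0, "claw": 0.06},
    {"tx": 0.031, "ty": -0.005, "tz": 0.085, "rx": 0, "ry": 0, "rz": 0, "claw": 0.06},
    {"tx": 0.038, "ty": -0.006, "tz": 0.13, "rx": 0, "ry": 0, "rz": 0, "claw": 0.06},
    {"tx": 0.038, "ty": -0.006, "tz": 0.175, "rx": 0, "ry": 0, "rz": 0, "claw": 0.06},
    {"tx": 0.038, "ty": -0.006, "tz": 0.22, "rx": 0, "ry": 0, "rz": 0, "claw": 0.06},
    {"tx": 0.038, "ty": -0.006, "tz": 0.23, "rx": 0, "ry": 0, "rz": 0, "claw": 0.06}
  ]
}}

```text
clock: 19.5
eef_pos: [663.0, 198.8, 292.1]
tool_rot: [-2.801, -0.009, 1.397]
force: [1.7, -0.3, 0.0]
width: 59.8
```

```bash
python3 - <<'E'
from h import *
s=read_state(); print(s["clock"],s["eef_pos"],s["tool_rot"],s["width"])
t=get_image("top")[:,:,::-1]; cv2.imwrite("pics/top3.png",t); d=get_image("side")[:,:,::-1]
a=cv2.resize(t[110:270,195:475],None,fx=2.8,fy=2.8,interpolation=cv2.INTER_CUBIC); 
cv2.imwrite("pics/mix.png",a); print(a.shape); cv2.imwrite("pics/side3.png",d)
# grip-push target: grip plate centre at bin x=90
print("grip world",bc+B.apply([88,4,139]))
Rt=R.from_euler("xyz",[np.pi,0,np.radians(94.4)]); print(inc(bc+B.apply([88,4,260]),Rt,s))
E
```

```text
19.5 [663.03509511 198.78179589 292.05720642] [-2.80096497 -0.00881952  1.39653178] 59.83877675543336
(448, 784, 3)
grip world [ 611.63376608 -246.46051452  139.        ]
(array([-0.0514, -0.4452, -0.0321]), array([-0.29, -3.9 ,  2.83]))
```

View pics/mix.png

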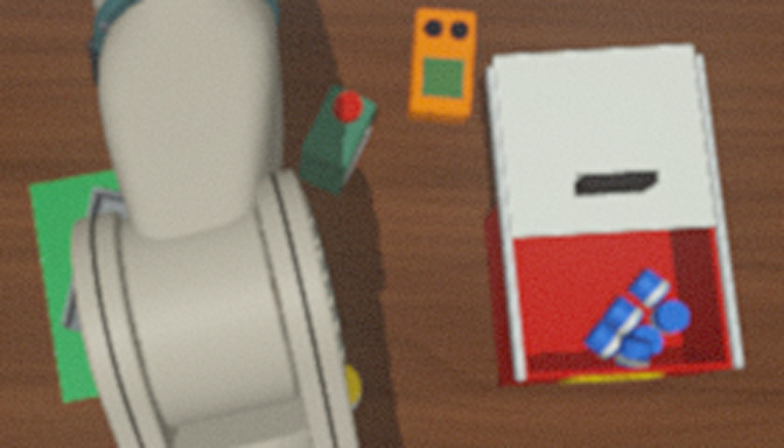

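The view shows six blue and white cells in the bin, at about (605–672, 287–355). Nothing else has moved. I'll go back to the cover grip, at TCP (614,-246.5).

Emit:
{"fn": "apply_moves", "kwargs": {
  "increments": [
    {"tx": -0.005, "ty": -0.045, "tz": 0, "rx": 0, "ry": -0.4, "rz": 0.3, "claw": 0.08},
    {"tx": -0.01, "ty": -0.09, "tz": 0, "rx": -0.05, "ry": -0.8, "rz": 0.6, "claw": 0.08},
    {"tx": -0.015, "ty": -0.135, "tz": 0, "rx": -0.1, "ry": -1.2, "rz": 0.9, "claw": 0.08},
    {"tx": -0.02, "ty": -0.18, "tz": 0, "rx": -0.12, "ry": -1.6, "rz": 1.2, "claw": 0.08},
    {"tx": -0.025, "ty": -0.225, "tz": 0, "rx": -0.15, "ry": -2, "rz": 1.4, "claw": 0.08},
    {"tx": -0.03, "ty": -0.27, "tz": 0, "rx": -0.2, "ry": -2.4, "rz": 1.7, "claw": 0.08},
    {"tx": -0.035, "ty": -0.315, "tz": 0, "rx": -0.22, "ry": -2.8, "rz": 2, "claw": 0.08},
    {"tx": -0.04, "ty": -0.36, "tz": 0, "rx": -0.25, "ry": -3.2, "rz": 2.3, "claw": 0.08},
    {"tx": -0.045, "ty": -0.405, "tz": 0, "rx": -0.28, "ry": -3.6, "rz": 2.6, "claw": 0.08},
    {"tx": -0.049, "ty": -0.445, "tz": -0.01, "rx": -0.29, "ry": -3.9, "rz": 2.83, "claw": 0.08},
    {"tx": -0.049, "ty": -0.445, "tz": -0.032, "rx": -0.29, "ry": -3.9, "rz": 2.83, "claw": 0.08},
    {"tx": -0.049, "ty": -0.445, "tz": -0.032, "rx": -0.29, "ry": -3.9, "rz": 2.83, "claw": 0.08}
  ]
}}

```text
clock: 20.8
eef_pos: [608.0, -247.3, 248.7]
tool_rot: [-3.123, 0.0, 1.643]
force: [-0.6, 0.6, -0.3]
width: 80.1
```

```bash
python3 - <<'E'
from h import *
s=read_state(); print(s["clock"],s["eef_pos"],s["tool_rot"])
Rt=R.from_euler("xyz",[np.pi,0,1.651]); print(inc(np.array([614,-247,127]),Rt,s))
print(cast([[415.4,174.0]],157,calibration("top")))
E
```

```text
20.8 [ 608.0112131  -247.32059584  248.730025  ] [-3.12323354e+00  2.23846587e-04  1.64281653e+00]
(array([ 0.006 ,  0.0003, -0.1217]), array([ 0.02, -0.21,  0.09]))
[[ 612.15890616 -246.67285537  157.        ]]
```

Emit:
{"fn": "apply_moves", "kwargs": {
  "increments": [
    {"tx": 0.005, "ty": 0, "tz": -0.04, "rx": 0, "ry": -0.2, "rz": 0.1, "claw": 0.08},
    {"tx": 0.005, "ty": 0, "tz": -0.08, "rx": 0, "ry": -0.2, "rz": 0.1, "claw": 0.08},
    {"tx": 0.005, "ty": 0, "tz": -0.11, "rx": 0, "ry": -0.2, "rz": 0.1, "claw": 0.08},
    {"tx": 0.005, "ty": 0, "tz": -0.121, "rx": 0, "ry": -0.2, "rz": 0.1, "claw": 0.08},
    {"tx": 0.005, "ty": 0, "tz": -0.121, "rx": 0, "ry": -0.2, "rz": 0.1, "claw": 0.08},
    {"tx": 0.005, "ty": 0, "tz": -0.121, "rx": 0, "ry": -0.2, "rz": 0.1, "claw": 0},
    {"tx": 0.005, "ty": 0, "tz": -0.121, "rx": 0, "ry": -0.2, "rz": 0.1, "claw": 0},
    {"tx": 0.005, "ty": 0, "tz": -0.121, "rx": 0, "ry": -0.2, "rz": 0.1, "claw": 0},
    {"tx": 0.005, "ty": 0, "tz": -0.121, "rx": 0, "ry": -0.2, "rz": 0.1, "claw": 0},
    {"tx": 0.005, "ty": 0, "tz": -0.121, "rx": 0, "ry": -0.2, "rz": 0.1, "claw": 0},
    {"tx": 0.005, "ty": 0, "tz": -0.121, "rx": 0, "ry": -0.2, "rz": 0.1, "claw": 0}
  ]
}}

```text
clock: 21.9
eef_pos: [614.3, -247.3, 133.7]
tool_rot: [3.138, 0.005, 1.653]
force: [-6.2, 0.8, 7.8]
width: 12.8
```

Emit:
{"fn": "apply_moves", "kwargs": {
  "increments": [
    {"tx": -0.008, "ty": -0.0006, "tz": 0, "rx": 0, "ry": 0, "rz": 0, "claw": 0},
    {"tx": -0.024, "ty": -0.0018, "tz": 0, "rx": 0, "ry": 0, "rz": 0, "claw": 0},
    {"tx": -0.044, "ty": -0.0034, "tz": 0, "rx": 0, "ry": 0, "rz": 0, "claw": 0},
    {"tx": -0.064, "ty": -0.005, "tz": 0, "rx": 0, "ry": 0, "rz": 0, "claw": 0},
    {"tx": -0.084, "ty": -0.0065, "tz": 0, "rx": 0, "ry": 0, "rz": 0, "claw": 0},
    {"tx": -0.104, "ty": -0.008, "tz": 0, "rx": 0, "ry": 0, "rz": 0, "claw": 0},
    {"tx": -0.12, "ty": -0.0092, "tz": 0, "rx": 0, "ry": 0, "rz": 0, "claw": 0},
    {"tx": -0.13, "ty": -0.01, "tz": 0, "rx": 0, "ry": 0, "rz": 0, "claw": 0},
    {"tx": -0.133, "ty": -0.0102, "tz": 0, "rx": 0, "ry": 0, "rz": 0, "claw": 0},
    {"tx": -0.133, "ty": -0.0102, "tz": 0, "rx": 0, "ry": 0, "rz": 0, "claw": 0}
  ]
}}

```text
clock: 22.9
eef_pos: [483.4, -257.4, 133.6]
tool_rot: [3.133, 0.006, 1.654]
force: [-1.3, -0.4, 9.6]
width: 12.7
```

Emit:
{"fn": "apply_moves", "kwargs": {
  "increments": [
    {"tx": -0.003, "ty": 0, "tz": 0, "rx": 0, "ry": 0, "rz": 0, "claw": 0},
    {"tx": -0.005, "ty": -0.0003, "tz": 0, "rx": 0, "ry": 0, "rz": 0, "claw": 0},
    {"tx": -0.006, "ty": -0.0005, "tz": 0, "rx": 0, "ry": 0, "rz": 0, "claw": 0},
    {"tx": -0.006, "ty": -0.0005, "tz": 0, "rx": 0, "ry": 0, "rz": 0, "claw": 0}
  ]
}}

```text
clock: 23.3
eef_pos: [478.9, -257.8, 133.6]
tool_rot: [3.131, 0.006, 1.654]
force: [0.5, 0.1, 6.1]
width: 13.1
```

Emit:
{"fn": "apply_moves", "kwargs": {
  "increments": [
    {"tx": -0.002, "ty": 0, "tz": 0, "rx": 0, "ry": 0, "rz": 0, "claw": 0},
    {"tx": -0.004, "ty": 0, "tz": 0, "rx": 0, "ry": 0, "rz": 0, "claw": 0},
    {"tx": -0.004, "ty": 0, "tz": 0, "rx": 0, "ry": 0, "rz": 0, "claw": 0}
  ]
}}

```text
clock: 23.6
eef_pos: [474.8, -258.1, 133.6]
tool_rot: [3.131, 0.007, 1.654]
force: [0.6, -0.0, 6.1]
width: 12.8
```

Emit:
{"fn": "apply_moves", "kwargs": {
  "increments": [
    {"tx": -0.002, "ty": 0, "tz": 0, "rx": 0, "ry": 0, "rz": 0, "claw": 0},
    {"tx": -0.003, "ty": 0, "tz": 0, "rx": 0, "ry": 0, "rz": 0, "claw": 0},
    {"tx": -0.003, "ty": 0, "tz": 0, "rx": 0, "ry": 0, "rz": 0, "claw": 0}
  ]
}}

```text
clock: 23.9
eef_pos: [474.7, -258.2, 133.7]
tool_rot: [3.127, 0.008, 1.655]
force: [6.9, -1.2, 1.9]
width: 12.5
```

The cover is at its stop: the position holds at 474.7 mm and the push force has risen to 7 N. I'll release and retreat.

Emit:
{"fn": "apply_moves", "kwargs": {
  "increments": [
    {"tx": 0.002, "ty": 0, "tz": 0, "rx": 0, "ry": 0, "rz": 0, "claw": 0},
    {"tx": 0.002, "ty": 0, "tz": 0, "rx": 0, "ry": 0, "rz": 0, "claw": 0.05},
    {"tx": 0.002, "ty": 0, "tz": 0, "rx": 0, "ry": 0, "rz": 0, "claw": 0.05},
    {"tx": 0.002, "ty": 0, "tz": 0, "rx": 0, "ry": 0, "rz": 0, "claw": 0.05},
    {"tx": 0.002, "ty": 0, "tz": 0.03, "rx": 0, "ry": 0, "rz": 0, "claw": 0.05},
    {"tx": 0.002, "ty": 0, "tz": 0.07, "rx": 0, "ry": 0, "rz": 0, "claw": 0.05},
    {"tx": 0.002, "ty": 0, "tz": 0.11, "rx": 0, "ry": 0, "rz": 0, "claw": 0.05},
    {"tx": -0.03, "ty": -0.04, "tz": 0.12, "rx": 0, "ry": 0, "rz": 0, "claw": 0.05},
    {"tx": -0.07, "ty": -0.08, "tz": 0.12, "rx": 0, "ry": 0, "rz": 0, "claw": 0.05},
    {"tx": -0.1, "ty": -0.12, "tz": 0.12, "rx": 0, "ry": 0, "rz": 0, "claw": 0.05},
    {"tx": -0.13, "ty": -0.16, "tz": 0.12, "rx": 0, "ry": 0, "rz": 0, "claw": 0.05},
    {"tx": -0.16, "ty": -0.2, "tz": 0.12, "rx": 0, "ry": 0, "rz": 0, "claw": 0.05}
  ]
}}

```text
clock: 25.1
eef_pos: [314.3, -451.6, 252.6]
tool_rot: [3.134, 0.005, 1.655]
force: [0.4, -1.6, 0.3]
width: 50.0
```

```bash
python3 - <<'E'
from h import *
s=read_state(); print(s["clock"],s["eef_pos"],s["force"])
t=get_image("top")[:,:,::-1]; cv2.imwrite("pics/top4.png",t)
c=calibration("top"); hsv=cv2.cvtColor(np.ascontiguousarray(t),cv2.COLOR_BGR2HSV)
for b in blobs(hsv,(0,0,0),(180,255,60),30,(395,190,445,240))[:3]: print("grip",b[:,0].mean(0),cast([b[:,0].mean(0)],150,c))
d=get_image("side")[:,:,::-1]
m=np.hstack([cv2.resize(t[110:270,195:475],None,fx=1.7,fy=1.7),cv2.resize(d[60:340,190:400],None,fx=0.97,fy=0.9714)[:272]]); cv2.imwrite("pics/fin.png",m); print(m.shape)
o=np.array([541,221,2]);Rm=R.from_euler("z",np.radians(-10))
print("pred tray px*1.7",((proj(o+Rm.apply([[75,62,38],[75,-62,38],[-75,-62,38],[-75,62,38]]),c)-[195,110])*1.7).round().tolist())
E
```

```text
25.1 [ 314.29270045 -451.55862232  252.60740505] [ 0.42713352 -1.56042753  0.32867723]
(272, 680, 3)
pred tray px*1.7 [[56.0, 113.0], [125.0, 126.0], [107.0, 211.0], [36.0, 196.0]]
```

View pics/fin.png

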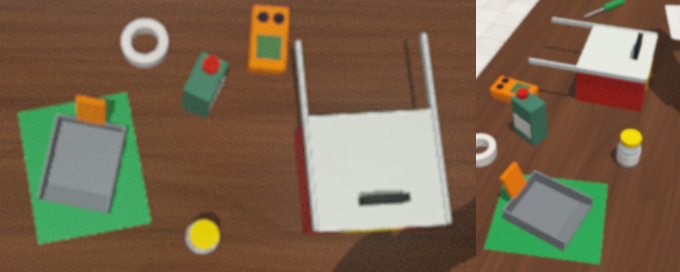

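The tray sits flat and empty on the mat, with its corners within about 4 px of the prediction. The cover is shut against the front, and the tin, jar, detector and tape are unmoved. Handing in.

```bash
python3 -c "
from cell import *
print(finish_job())"
```

```text
the job is handed in; nothing more can be done
None
```

The job is handed in at about 25 s of the 72 s allowed. I opened the bin's cover, tipped the six cells in, set the empty tray back on its mat, and shut the cover and let go.

**What the last checks showed:**
- **Cells:** I counted six low in the bin, from the top view before the cover was shut.
- **Tray:** It stands flat and empty on the mat. Its corners in the final picture are within about 4 px of where I placed it, a few mm from the mat's centre.
- **Cover:** It reached its closing stop, where the position held and the push force rose to about 7 N. In the final pictures it looks fully shut.
- **Bystanders:** The tin, jar, detector and tape look unmoved, by eye rather than by measurement.
- **Robot:** It ended clear of everything.

**What failed or disagreed:**
- The first move call was refused because I had left out some keys.
- A forward-tilt test pour hit the j5 and j6 limits, so I poured with the tray turned to 50° instead.
- My fitted arm model was off by up to 32 mm, so I used it only to judge reach.
- The cover was already about 31 mm open at the start.
- My colour check for the cover grip found nothing in the last picture, so "shut" rests on the stop force and the views.

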